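# Weigh the reject candles for remelting

## Robot

A 6-joint arm with a two-finger parallel gripper is mounted at the origin on the work surface. World frame = base frame: x ahead of the robot, y to its left, z up, the work surface at z = 0. Lengths are in m, angles in rad, forces in N, time in s.
With the tool pointing down it reaches from about 0.425 to 0.95 m from the base axis. Payload 3.5 kg.
Tool frame: the origin (TCP) lies at the very end of the fingers, on their centre line; the grasp point (between the pads) lies 19 mm behind it; y points along the fingers, z is the direction in which the jaws open and shut, and the axes are right-handed (so a half turn about y gives the same grasp; the last joint's range is limited). The gripper opens to 85 mm and grips with 20 to 120 N. Pads are 22 mm wide; open, the fingers measure 114 mm over their backs; the gripper's body (76 mm by 85 mm) begins 54 mm behind the grasp point. The pads swing forward as they close: fully open they stand 13 mm farther back than shut.
Start: joints at [-1.271, 0.286, 1.577, -0, 1.279, -0.15], TCP at [0.294, -0.608, 0.231] pointing down, gripper open.
Joint ranges: [-2.77, 2.77], [-0.9, 2.22], [0.21, 2.48], [-1.53, 4.67], [0.24, 2.81], [-2.84, 2.84]. Speed limits (rad/s): [2.79, 2.79, 3.14, 3.14, 3.14, 3.14].

## Interface

Orientations are given as a unit quaternion [x, y, z, w].
In Python, from plant import ctrl, cams gives the robot as it stands.
- The arm moves only by the tool play_rows, never from a script. Its argument "steps" is a list of rows, each an object of numbers: "claw": the finger opening in cm, from 0 to 8.54; "tx", "ty", "tz": the shift along the tool's x, y, z in cm; "ax", "ay", "az": the turn, a rotation vector about the tool's x, y, z in degrees. A call has 1 to 12 rows; each row is the pose to reach, as a shift and turn from the pose commanded when the call began, along the tool's axes at that moment; what a row does not reach only later rows make up. A row lasts 1/12 s, in which the tool goes at most 41.7 mm and 7.16 degrees, less where a joint would pass 70% of its speed; a pose out of reach is approached as far as the arm can. A call with a gripper value outside its range is refused whole. The fingers move at their own pace and stop on an object; "grip_force" is the grip in N (left out, the last holds). Time passes only in rows, so rows that repeat a pose let the fingers close. It gives the time, the measured TCP pose, the force and the opening at its end, in the units of the state.
- ctrl.get_state(): the state, without advancing time (a new reading comes with each control period).
- cams.read_camera(name): name is "scene" or "top" or "wrist"; returns (picture, depth): 384x512x3 uint8, blue, green, red; 384x512 float32, m along the optical axis (not along the pixel's ray), 0 where there is no reading.
- cams.camera_model(name): a dict with "intrinsics" (3x3 intrinsics, pixels), "distortion" ([k1, k2, p1, p2, k3] as OpenCV has them; the pictures are not rectified), "rvec" (rotation vector, rad) and "tvec" (3), from world to camera coordinates, as OpenCV has them; the wrist camera has in their place "tool_from_camera" (4x4, takes a point from camera to tool coordinates, whose origin is the TCP and whose axes are the tool frame's). Camera axes: x right, y down, z forward; pixel columns grow to the right and rows downward; lengths in m; the calibration is good to about 2 mm. A picture is of the moment at which its call begins: read the wrist's pose just before it. camera_model takes no time and is no camera call.
- ctrl.sign_off(): hands the job in, once; it reports no verdict.
The state is a dict: "time": time; "qpos": joint angles; "dq": joint speeds; "joint_efforts": joint torques, N m; "eef_pos": TCP position; "tcp_rot": TCP orientation; "contact_force": force on the tool from outside, world axes, zero at the start; "wrist_torque": the same for the moment, N m; "opening": opening from 0.0 (shut) to 1.0 (fully open).
Only numpy, scipy, OpenCV 4.12 (cv2) and the standard library are available. Lean on these libraries where they do the work, as an engineer would, in place of code of your own. Each camera call takes 0.05 s, during which the arm holds its last target.

## Task

Get the reject votive candles ready for remelting. First slide the melting pot along the hotplate from the small ring to the middle of the large heating ring, without lifting it off the glass; then set the empty wooden tray centred on the balance pan; then take every candle off the turntable and put them all in the tray, down on its floor and not piled on one another, with the tray still centred on the pan and the pot still on its ring at the end. Leave the other things on the table where they are.

Things in the scene. Friction and masses are not known exactly. Their poses are not given: they have to be found in the camera images.
- hotplate: flat white hotplate with a black glass top, fixed to the table, 250 mm (its x) by 340 mm (its y), top surface 35 mm above its origin (centre of its underside). It may stand to the left or right of the middle.
- large_ring: the larger of the two rings marked on the hotplate (150 mm diameter, thin white outline with a white centre dot): the heating ring. Origin at its centre, on the glass. Either end of the hotplate; the ring centres lie 170 mm apart along the hotplate's y axis and 40 mm to the +x side of the hotplate's own centre line.
- small_ring: the smaller ring marked on the hotplate (116 mm diameter): the resting place, where the pot stands at the start. Origin at its centre, on the glass.
- pot: steel melting pot with a wax rest in it, about 0.6 kg, 110 mm diameter, 75 mm tall, loose. Origin at the centre of its underside, z up. One straight wooden handle along its -x axis (towards the robot, give or take 20 degrees): 16 mm wide, 12 mm high, from 55 to 165 mm from the pot's axis, its centre line 58 mm above the pot's underside, clear above the glass.
- turntable: fixed foot (150 mm diameter) of a wooden turntable; origin at the centre of its underside, on the table, on the turning axis. Its round wooden platter (250 mm diameter) spins freely on the foot: the top surface is 36 mm above the table, with a lip 5 mm high and 5 mm wide round the edge. What stands on it turns with it at the lightest touch.
- balance: fixed grey housing of the balance, 150 mm (x) by 170 mm (y), 45 mm tall; origin at the centre of its underside.
- pan_top (a point): centre of the upper surface of the balance's round steel pan (140 mm diameter, 5 mm thick, 75 mm above the table when empty, marked with a dark centre dot). The pan rides on a spring and sinks straight down by about 28 mm per kg (22 mm at most); it does not tilt.
- tray: shallow open wooden weighing tray, 0.2 kg, loose: 162 mm (its x) by 128 mm (its y) outside, 24 mm tall, walls 9 mm thick, floor 6 mm thick (inside 144 by 110 mm, 18 mm deep). Origin at the centre of its underside, z up. It starts flat on the table, beyond the balance. It can be picked up by pinching the middle of one wall from above.
- candle1: plain cream votive candle, a solid wax cylinder 38 mm diameter, 42 mm tall, about 55 g (a short thin wick on top, look only); origin at the middle of the cylinder, z along its axis. Starts standing on the turntable; four to six of the six candles are there.
- candle2: another candle, the same as candle1; it may be absent.
- candle3: another candle, the same as candle1; it may be absent.
- candle4: another candle, the same as candle1; it may be absent.
- candle5: another candle, the same as candle1; it may be absent.
- candle6: another candle, the same as candle1; it may be absent.
- jar: bystander: amber glass candle jar, 68 mm diameter, 80 mm tall, loose; origin at the centre of its underside.
- white_cup: bystander: white ceramic cup candle, 74 mm diameter, 75 mm tall, loose; origin at the centre of its underside.
- black_cup: bystander: black cup candle, 68 mm diameter, 80 mm tall, loose; origin at the centre of its underside.
- oil_bottle: bystander: small amber bottle with a white cap, 44 mm diameter, 120 mm tall, loose; origin at the centre of its underside.
- wood_lid: bystander: flat round wooden jar lid, 76 mm diameter, 14 mm thick, loose; origin at the centre of its underside.
- tin: bystander: small closed metal tin, 60 mm diameter, 30 mm tall, loose; origin at the centre of its underside.

How it is judged:
On the way, in this order (a step that is already met when the one before it is completed fails the run):
1. the pot has been slid to the middle of the large ring and let go (horizontal distance between pot and large_ring below 0.018 m and angle between pot's own z axis and vertical below 0.08 rad and linear speed of pot below 0.02 m/s and contact force between pot and hotplate above 2 N and contact force between pot and the fingers below 0.1 N), for 0.3 s.
2. the empty tray rests centred on the balance pan, let go (horizontal distance between tray and pan_top below 0.015 m and angle between tray's own z axis and vertical below 0.08 rad and linear speed of tray below 0.02 m/s and z of tray in the frame of pan_top between -0.006 and 0.006 m and contact force between tray and the fingers below 0.1 N and horizontal distance between each of candle1, candle2, candle3, candle4, candle5, candle6 and tray above 0.09 m), for 0.3 s.
At the end, for the whole second after the job is handed in: The pot stands on the hotplate within 18 mm of the centre of the large ring; the tray lies flat on the balance pan within 15 mm of its centre; every candle present rests inside the tray on its floor (standing or lying, not on top of another); all released and at rest (horizontal distance between pot and large_ring below 0.018 m and angle between each of pot, tray's own z axis and vertical below 0.08 rad and linear speed of each of pot, tray below 0.02 m/s and contact force between pot and hotplate above 2 N and horizontal distance between tray and pan_top below 0.015 m and z of tray in the frame of pan_top between -0.006 and 0.006 m and contact force between tray and the fingers below 0.1 N and x of candle1 in the frame of tray between -0.062 and 0.062 m and y of candle1 in the frame of tray between -0.045 and 0.045 m and z of candle1 in the frame of tray between 0.015 and 0.042 m and linear speed of each of candle1, candle2, candle3, candle4, candle5, candle6 below 0.03 m/s and x of candle2 in the frame of tray between -0.062 and 0.062 m and y of candle2 in the frame of tray between -0.045 and 0.045 m and z of candle2 in the frame of tray between 0.015 and 0.042 m and x of candle3 in the frame of tray between -0.062 and 0.062 m and y of candle3 in the frame of tray between -0.045 and 0.045 m and z of candle3 in the frame of tray between 0.015 and 0.042 m and x of candle4 in the frame of tray between -0.062 and 0.062 m and y of candle4 in the frame of tray between -0.045 and 0.045 m and z of candle4 in the frame of tray between 0.015 and 0.042 m and x of candle5 in the frame of tray between -0.062 and 0.062 m and y of candle5 in the frame of tray between -0.045 and 0.045 m and z of candle5 in the frame of tray between 0.015 and 0.042 m and x of candle6 in the frame of tray between -0.062 and 0.062 m and y of candle6 in the frame of tray between -0.045 and 0.045 m and z of candle6 in the frame of tray between 0.015 and 0.042 m); the robot touches nothing.
It fails at once if the pot is lifted more than 12 mm off the hotplate's glass, or tipped over (z of pot in the frame of hotplate above 0.047 m or angle between pot's own z axis and vertical above 0.35 rad).
It fails at once if one of the other things on the table is moved more than 30 mm (distance of any of jar, white_cup, black_cup, oil_bottle, wood_lid, tin from where it was at the start of the episode above 0.03 m).
Of candle1, candle2, candle3, candle4, candle5, candle6 only 4 to 6 are there at a start; the rules pass over those that are not, and their reading is None.
At some moment in a run one of candle1, candle2, candle3, candle4, candle5, candle6, pot may be knocked a few centimetres aside while the robot is not near it.
Once in a run the grip may slacken for a moment while it holds something.
It also fails if it takes over 210 s, if anything falls off the work surface, if the arm or the gripper's body presses on something with over 40 N, if the wrist force passes 120 N, or if a joint passes its speed limit or range.

## Working session

There is one attempt and no reset: what is moved stays moved. The work goes in short steps, Python scripts to look and compute and a tool call to move; the robot and the scene stay as the last step left them, time stands still between calls to the robot, and variables do not carry over. Pictures are saved under pics/ and viewed, and the job is handed in when it is done.

Besides the shell and the picture viewer there is one more tool, called after "Call:" in YAML: its name, and indented under it one key for each argument. play_rows: Moves the arm, as the interface text tells. Its arguments: {"type":"object","properties":{"steps":{"type":"array","items":{"type":"object","properties":{"claw":{"type":"number"},"tx":{"type":"number"},"ty":{"type":"number"},"tz":{"type":"number"},"ax":{"type":"number"},"ay":{"type":"number"},"az":{"type":"number"}}}},"grip_force":{"type":"number"}},"required":["steps"]}

```bash
ls; mkdir -p pics; python3 - <<'E'
from plant import ctrl, cams
import cv2,numpy as np
print(ctrl.get_state())
for n in ("top","scene","wrist"):
    m=cams.camera_model(n); print(n,m)
    p,d=cams.read_camera(n); cv2.imwrite(f"pics/{n}0.png",p); np.save(f"pics/{n}0.npy",d)
E
```

```text
pics
{'time': 0.0, 'qpos': array([-1.27099539e+00,  2.87189620e-01,  1.57813761e+00, -3.80509869e-06,
        1.27856267e+00, -1.49996853e-01]), 'dq': array([-0.00038788,  0.00081752, -0.00043007,  0.00091329,  0.00027483,
       -0.00143597]), 'joint_efforts': array([-8.85745994e-04, -4.05984485e+01, -2.92624640e+01, -1.83738643e-04,
        5.86231487e-03, -3.80267466e-06]), 'eef_pos': array([ 0.29331804, -0.60723792,  0.22995251]), 'tcp_rot': array([-0.15775267,  0.69010875, -0.6884891 ,  0.15762854]), 'contact_force': array([-0.01614165,  0.07655977,  0.1047483 ]), 'wrist_torque': array([-0.03182398,  0.01399483, -0.05721384]), 'opening': 1.0013504447344446}
top {'intrinsics': array([[459.6514495 ,   0.        , 255.82759751],
       [  0.        , 459.6514495 , 197.25387021],
       [  0.        ,   0.        ,   1.        ]]), 'distortion': array([-0.13229758,  0.        ,  0.        ,  0.        ,  0.        ]), 'rvec': array([ 2.17038597, -2.11751272,  0.154535  ]), 'tvec': array([-0.00441273,  0.50828089,  1.34631053])}
scene {'intrinsics': array([[500.13666587,   0.        
[... 246 characters left out ...]
38, -0.75494097]), 'tvec': array([ 0.16360206, -0.33186689,  1.71661887])}
wrist {'intrinsics': array([[298.52917538,   0.        , 252.82758378],
       [  0.        , 298.52917538, 188.59175974],
       [  0.        ,   0.        ,   1.        ]]), 'distortion': array([-0.04066685,  0.        ,  0.        ,  0.        ,  0.        ]), 'tool_from_camera': array([[-7.15859717e-06,  9.53900149e-01,  3.00124150e-01,
        -7.71351099e-02],
       [ 5.64891357e-04, -3.00124099e-01,  9.53899998e-01,
        -1.42406517e-01],
       [ 9.99999840e-01,  1.76366125e-04, -5.36701482e-04,
         2.38275117e-04],
       [ 0.00000000e+00,  0.00000000e+00,  0.00000000e+00,
         1.00000000e+00]])}
```

View pics/top0.png

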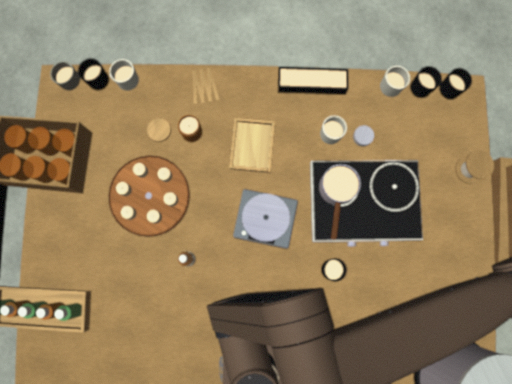

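View pics/scene0.png

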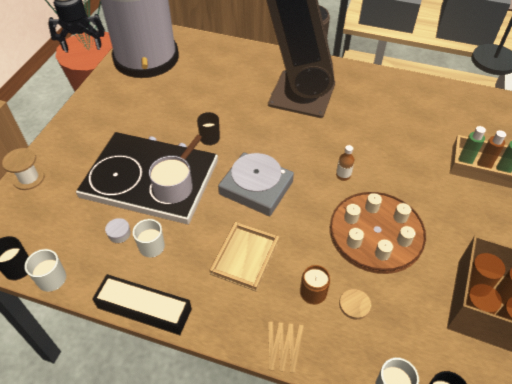

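The top view shows the turntable with 6 candles (~(149,195)), the balance dot (266,217), the tray (252,145), the pot (341,184) with its handle downwards, and the large ring dot (395,186). Next I'll write helpers and measure positions.

```bash
cat > h.py <<'E'
from plant import ctrl, cams
import cv2,numpy as np
from scipy.spatial.transform import Rotation as R
def ext(n,st=None):
    m=cams.camera_model(n)
    K=m["intrinsics"];D=m["distortion"]
    if n=="wrist":
        st=st or ctrl.get_state()
        T=np.eye(4);T[:3,:3]=R.from_quat(st["tcp_rot"]).as_matrix();T[:3,3]=st["eef_pos"]
        W=T@m["tool_from_camera"]
        return K,D,W
    T=np.eye(4);T[:3,:3]=cv2.Rodrigues(m["rvec"])[0];T[:3,3]=m["tvec"]
    return K,D,np.linalg.inv(T)
def ray(n,uv,E=None):
    K,D,W=E or ext(n)
    uv=np.atleast_2d(np.array(uv,float))
    p=cv2.undistortPoints(uv[:,None],K,D)[:,0]
    d=np.c_[p,np.ones(len(p))]@W[:3,:3].T
    return W[:3,3],d
def atz(n,uv,z,E=None):
    o,d=ray(n,uv,E); return o+d*((z-o[2])/d[:,2])[:,None]
def cloud(n,depth,E=None):
    K,D,W=E or ext(n)
    h,w=depth.shape
    vv,uu=np.mgrid[:h,:w]
    o,d=ray(n,np.c_[uu.ravel(),vv.ravel()],(K,D,W))
    P=o+d*depth.ravel()[:,None]
    return P.reshape(h,w,3)
def proj(n,P,E=None):
    K,D,W=E or ext(n)
    T=np.linalg.inv(W)
    return cv2.projectPoints(np.atleast_2d(P).astype(float),cv2.Rodrigues(T[:3,:3])[0],T[:3,3],K,D)[0][:,0]
def snap(n,name):
    st=ctrl.get_state();E=ext(n,st)
    p,d=cams.read_camera(n); cv2.imwrite(f"pics/{name}.png",p); np.save(f"pics/{name}.npy",d)
    return p,d,E
E
python3 - <<'E'
from h import *
print("top cam",ext("top")[2][:3,3],"scene",ext("scene")[2][:3,3])
for nm,uv,z in [("large",(395,186.5),.035),("hp corners",(311,161),.035),("",(420,160),.035),("",(423,240),.035),("",(313,241),.035),("pot top",(341,184),.075),("pan",(266,217),.075),("tray c",(252,145),.02),("tt",(149,196),.036),
 ("jar",(190,127),.08),("lid",(159,130),.014),("bottle",(186,258),.12),("wcup",(334,129),.075),("tin",(364,135),.03),("bcup",(333,269),.08)]:
    print(nm,atz("top",uv,z)[0].round(3))
d=np.load("pics/top0.npy");C=cloud("top",d)
for uv in [(300,300-30),(341,184),(395,200),(266,210),(252,145),(149,205)]: print(uv,C[uv[1],uv[0]].round(3))
p=cv2.imread("pics/top0.png")
cv2.imwrite("pics/topz.png",cv2.resize(p[90:290,90:440],None,fx=2.2,fy=2.2,interpolation=cv2.INTER_CUBIC))
E
```

```text
top cam [0.3062872  0.00200045 1.4060957 ] scene [1.31914286 0.26372981 1.12871179]
large [ 0.552 -0.417  0.035]
hp corners [ 0.625 -0.158  0.035]
 [ 0.638 -0.499  0.035]
 [ 0.39  -0.502  0.035]
 [ 0.381 -0.166  0.035]
pot top [ 0.548 -0.243  0.075]
pan [ 0.445 -0.023  0.075]
tray c [0.674 0.024 0.02 ]
tt [0.504 0.333 0.036]
jar [0.71  0.211 0.08 ]
lid [0.719 0.319 0.014]
bottle [0.32  0.198 0.12 ]
wcup [ 0.716 -0.222  0.075]
tin [ 0.714 -0.324  0.03 ]
bcup [ 0.299 -0.219  0.08 ]
(300, 270) [ 0.294 -0.131 -0.   ]
(341, 184) [ 0.545 -0.239  0.096]
(395, 200) [ 0.511 -0.418  0.031]
(266, 210) [ 0.466 -0.023  0.073]
(252, 145) [0.679 0.024 0.005]
(149, 205) [0.476 0.33  0.039]
```

View pics/topz.png

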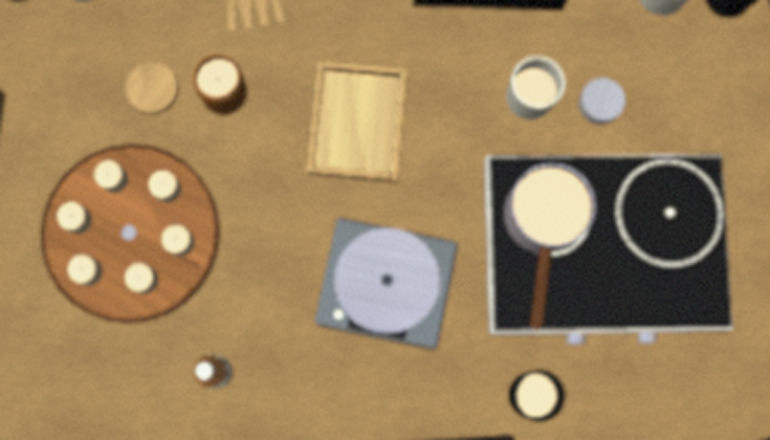

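```bash
python3 - <<'E'
from h import *
p=cv2.imread("pics/top0.png");st=ctrl.get_state()
print("tool axes\n",R.from_quat(st["tcp_rot"]).as_matrix().round(3))
hsv=cv2.cvtColor(p,cv2.COLOR_BGR2HSV)
# cream blobs
def blobs(mask,box,amin,z,lbl):
    m=np.zeros_like(mask);x0,y0,x1,y1=box;m[y0:y1,x0:x1]=mask[y0:y1,x0:x1]
    n,l,s,c=cv2.connectedComponentsWithStats(m)
    for i in range(1,n):
        if s[i,4]>=amin: print(lbl,s[i].tolist(),c[i].round(1),atz("top",c[i],z)[0].round(4))
cream=((p.min(2)>165)).astype(np.uint8)
blobs(cream,(105,150,195,240),20,.078,"candle")
blobs(cream,(315,160,366,210),100,.100,"potwax")
w=(p.min(2)>120).astype(np.uint8)
blobs(w,(390,180,400,192),3,.035,"dot")
blobs(w,(366,162,422,212),60,.035,"ring")
dk=(p.max(2)<95).astype(np.uint8)
blobs(dk,(255,205,277,228),3,.075,"pandot")
# handle
h=((hsv[...,1]>110)&(p[...,2]>55)&(p[...,2]<150)).astype(np.uint8)
ys,xs=np.nonzero(h[207:240,325:350]);ys+=207;xs+=325
P=atz("top",np.c_[xs,ys],.097);print(len(P),P.mean(0))
u,s,v=np.linalg.svd(P[:,:2]-P[:,:2].mean(0));print(v[0],s, P.min(0),P.max(0))
# tray
C=cloud("top",np.load("pics/top0.npy"))
t=((hsv[...,1]<130)&(hsv[...,2]>190)).astype(np.uint8);m=np.zeros_like(t);m[112:180,222:284]=t[112:180,222:284]
m=cv2.morphologyEx(m,cv2.MORPH_CLOSE,np.ones((5,5)))
n,l,s,c=cv2.connectedComponentsWithStats(m);i=1+s[1:,4].argmax();print("tray px",s[i],c[i])
cs=cv2.findContours((l==i).astype(np.uint8),0,1)[0][0][:,0]
P=atz("top",cs,.024);print("tray rect",cv2.minAreaRect((P[:,:2]*1000).astype(np.float32)))
E
```

```text
tool axes
 [[-0.901 -0.001  0.435]
 [-0.435  0.002 -0.901]
 [-0.    -1.    -0.002]]
candle [134, 163, 10, 12, 94] [138.5 168.7] [0.5794 0.3592 0.078 ]
candle [158, 168, 11, 12, 98] [163.1 173.2] [0.5674 0.2843 0.078 ]
candle [116, 182, 12, 12, 102] [121.7 187.6] [0.5215 0.4063 0.078 ]
candle [146, 193, 5, 6, 24] [148.  195.3] [0.5003 0.3255 0.078 ]
candle [164, 193, 11, 11, 101] [169.2 198.1] [0.4935 0.2621 0.078 ]
candle [121, 207, 11, 11, 99] [126.3 211.9] [0.4494 0.3874 0.078 ]
candle [147, 210, 12, 12, 105] [152.5 215.7] [0.4403 0.3087 0.078 ]
potwax [323, 167, 35, 35, 979] [340.4 183.9] [ 0.544  -0.2363  0.1   ]
dot [392, 184, 5, 5, 21] [394. 186.] [ 0.5538 -0.4141  0.035 ]
ring [370, 162, 49, 50, 376] [394.  186.3] [ 0.5529 -0.4142  0.035 ]
pandot [265, 216, 2, 2, 4] [265.5 216.5] [ 0.4468 -0.0216  0.075 ]
190 [ 0.4328381  -0.22140673  0.097     ]
[-0.99206137  0.12575464] [0.36206556 0.06879775] [ 0.38729811 -0.23539723  0.097     ] [ 0.47693875 -0.20946662  0.097     ]
tray px [ 229  118   46   53 2020] [251.67475248 143.87475248]
tray rect ((678.08642578125, 25.265960693359375), (126.7369384765625, 158.5573272705078), 86.16989135742188)
```

```bash
cat >> h.py <<'E'
def plan(x,y,z,zang=None):
    st=ctrl.get_state();M=R.from_quat(st["tcp_rot"]).as_matrix();p=st["eef_pos"]
    d=M.T@(np.array([x,y,z])-p)*100
    cur=np.degrees(np.arctan2(M[1,2],M[0,2]))
    print("t %.1f tcp %s zang %.1f tilt %s open %.3f F %s q6 %.2f"%(st["time"],p.round(4),cur,M[:2,1].round(3),st["opening"],st["contact_force"].round(1),st["qpos"][5]))
    if zang is None: zang=cur
    # desired full rotation: y down
    a=np.radians(zang);zc=np.array([np.cos(a),np.sin(a),0]);yc=np.array([0,0,-1.]);xc=np.cross(yc,zc)
    rv=R.from_matrix(M.T@np.c_[xc,yc,zc]).as_rotvec(degrees=True)
    print("shift cm tx,ty,tz",d.round(2),"rot deg",rv.round(1))
E
python3 -c "
from h import *
plan(.447,-.223,.2,-97.2)"
```

```text
t 0.1 tcp [ 0.2934 -0.6073  0.2302] zang -64.2 tilt [-0.001  0.002] open 0.996 F [-0.2  1.  -0.1] q6 -0.15
shift cm tx,ty,tz [-30.55   3.08 -27.92] rot deg [ 0.1 33.   0. ]
```

Call:
play_rows:
  steps:
    - {"tx": -30.5, "ty": 3.1, "tz": -27.9, "ay": 33, "claw": 6}
    - {"tx": -30.5, "ty": 3.1, "tz": -27.9, "ay": 33, "claw": 6}
    - {"tx": -30.5, "ty": 3.1, "tz": -27.9, "ay": 33, "claw": 6}
    - {"tx": -30.5, "ty": 3.1, "tz": -27.9, "ay": 33, "claw": 6}
    - {"tx": -30.5, "ty": 3.1, "tz": -27.9, "ay": 33, "claw": 6}
    - {"tx": -30.5, "ty": 3.1, "tz": -27.9, "ay": 33, "claw": 6}
    - {"tx": -30.5, "ty": 3.1, "tz": -27.9, "ay": 33, "claw": 6}
    - {"tx": -30.5, "ty": 3.1, "tz": -27.9, "ay": 33, "claw": 6}
    - {"tx": -30.5, "ty": 3.1, "tz": -27.9, "ay": 33, "claw": 6}
    - {"tx": -30.5, "ty": 3.1, "tz": -27.9, "ay": 33, "claw": 6}
    - {"tx": -30.5, "ty": 3.1, "tz": -27.9, "ay": 33, "claw": 6}
    - {"tx": -30.5, "ty": 3.1, "tz": -27.9, "ay": 33, "claw": 6}
  grip_force: 60

```text
invalid input at $.steps[0]: expected keys claw, tx, ty, tz, ax, ay, az
```

```bash
python3 -c "
from h import *
plan(.447,-.223,.2,-97.2)
p,d,E=snap('wrist','w1')
print(ctrl.get_state()['qpos'])
"
```

```text
t 0.1 tcp [ 0.2934 -0.6073  0.2302] zang -64.2 tilt [-0.001  0.002] open 0.996 F [-0.2  1.  -0.1] q6 -0.15
shift cm tx,ty,tz [-30.55   3.08 -27.92] rot deg [ 0.1 33.   0. ]
[-1.27100352e+00  2.86921035e-01  1.57760760e+00  1.29986037e-05
  1.27860102e+00 -1.49997950e-01]
```

View pics/w1.png

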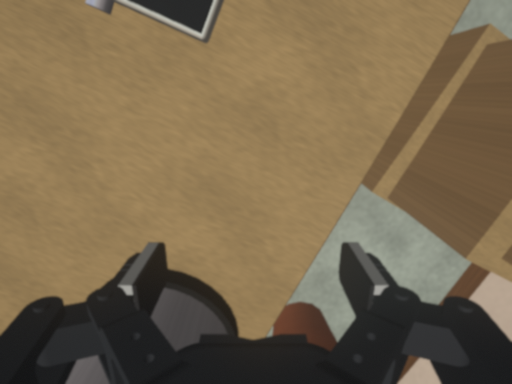

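The move was refused because every row needs all seven keys, so the picture shows the start pose. I'll resend it with all the keys.

Call:
play_rows:
  steps:
    - {"tx": -30.5, "ty": 3.1, "tz": -27.9, "ax": 0, "ay": 33, "az": 0, "claw": 6}
    - {"tx": -30.5, "ty": 3.1, "tz": -27.9, "ax": 0, "ay": 33, "az": 0, "claw": 6}
    - {"tx": -30.5, "ty": 3.1, "tz": -27.9, "ax": 0, "ay": 33, "az": 0, "claw": 6}
    - {"tx": -30.5, "ty": 3.1, "tz": -27.9, "ax": 0, "ay": 33, "az": 0, "claw": 6}
    - {"tx": -30.5, "ty": 3.1, "tz": -27.9, "ax": 0, "ay": 33, "az": 0, "claw": 6}
    - {"tx": -30.5, "ty": 3.1, "tz": -27.9, "ax": 0, "ay": 33, "az": 0, "claw": 6}
    - {"tx": -30.5, "ty": 3.1, "tz": -27.9, "ax": 0, "ay": 33, "az": 0, "claw": 6}
    - {"tx": -30.5, "ty": 3.1, "tz": -27.9, "ax": 0, "ay": 33, "az": 0, "claw": 6}
    - {"tx": -30.5, "ty": 3.1, "tz": -27.9, "ax": 0, "ay": 33, "az": 0, "claw": 6}
    - {"tx": -30.5, "ty": 3.1, "tz": -27.9, "ax": 0, "ay": 33, "az": 0, "claw": 6}
    - {"tx": -30.5, "ty": 3.1, "tz": -27.9, "ax": 0, "ay": 33, "az": 0, "claw": 6}
    - {"tx": -30.5, "ty": 3.1, "tz": -27.9, "ax": 0, "ay": 33, "az": 0, "claw": 6}
  grip_force: 60

```text
time: 1.2
eef_pos: [0.4472, -0.222, 0.2]
tcp_rot: [0.043, 0.706, -0.706, -0.043]
contact_force: [-0.5, -0.6, 0.7]
opening: 0.704
```

```bash
python3 -c "
from h import *
plan(.447,-.223,.2,-97.2)
p,d,E=snap('wrist','w2')
print(ctrl.get_state()['qpos'])
"
```

```text
t 1.2 tcp [ 0.4472 -0.222   0.2   ] zang -97.0 tilt [-0.001  0.   ] open 0.704 F [-0.5 -0.6  0.7] q6 1.03
shift cm tx,ty,tz [0.01 0.   0.1 ] rot deg [0.  0.2 0. ]
[-6.66599962e-01 -7.72935608e-02  2.02975501e+00 -4.92677068e-04
  1.18894774e+00  1.02845549e+00]
```

View pics/w2.png

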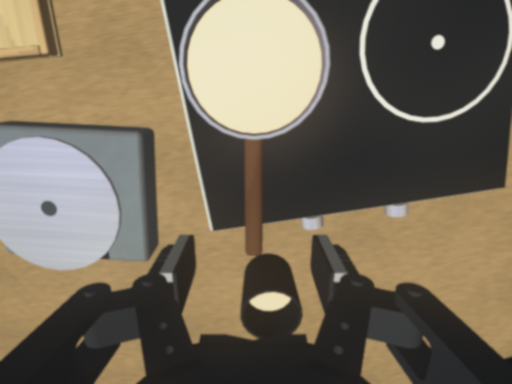

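The wrist view shows the pot rim at (255,62), the handle running straight down at column 254 and the ring dot at (438,42). I'll measure all of these, and the pan dot (49,208), from here.

```bash
python3 -c "
from h import *
p=cv2.imread('pics/w2.png');E=ext('wrist')
st=ctrl.get_state()
print('tcp px',proj('wrist',st['eef_pos'],E))
g=p.min(2)
m=((g>125)).astype(np.uint8)
n,l,s,c=cv2.connectedComponentsWithStats(m)
for i in range(1,n):
  if s[i,4]>30: print(s[i],c[i],'z.035',atz('wrist',c[i],.035,E)[0].round(4),'z.1',atz('wrist',c[i],.1,E)[0].round(4))
print('pan',atz('wrist',(49,208),.075,E)[0].round(4))
print('handle',atz('wrist',[(254,150),(254,250)],.097,E).round(4))
# rim outer edges
print('rim L,R,B', atz('wrist',[(180,62),(330,62),(255,139)],.110,E).round(4))
print('dot',atz('wrist',(438,42),.035,E).round(4))
d=np.load('pics/w2.npy');C=cloud('wrist',d,E)
for uv in [(255,62),(254,200),(438,60),(60,180)]: print(uv,C[uv[1],uv[0]].round(4))
"
```

```text
tcp px [[253.01741804 246.41818182]]
[   0    0   45   51 1746] [18.25028637 24.35738832] z.035 [ 0.6182 -0.0192  0.035 ] z.1 [ 0.5982 -0.0643  0.1   ]
[  160     0   170   231 17699] [251.3542573   67.65681677] z.035 [ 0.5489 -0.2346  0.035 ] z.1 [ 0.5436 -0.2343  0.1   ]
[ 359    0  153  122 1664] [426.86778846  72.30829327] z.035 [ 0.525  -0.4051  0.035 ] z.1 [ 0.5247 -0.3687  0.1   ]
[431  35  14  15 156] [437.60897436  41.77564103] z.035 [ 0.5519 -0.4149  0.035 ] z.1 [ 0.5459 -0.3764  0.1   ]
[    0   131   144   140 17402] [ 69.0391909  198.70204574] z.035 [ 0.441 -0.017  0.035] z.1 [ 0.4585 -0.0626  0.1   ]
[385 204  22  14 261] [396.00383142 210.57471264] z.035 [ 0.3821 -0.3765  0.035 ] z.1 [ 0.412  -0.3462  0.1   ]
[301 217  21  14 237] [310.91983122 223.30801688] z.035 [ 0.3787 -0.2807  0.035 ] z.1 [ 0.4093 -0.2706  0.1   ]
[162 273  11   9  65] [168.06153846 276.38461538] z.035 [ 0.3304 -0.1063  0.035 ] z.1 [ 0.3712 -0.133   0.1   ]
[334 273  10   9  64] [337.59375  276.421875] z.035 [ 0.3052 -0.3082  0.035 ] z.1 [ 0.3513 -0.2923  0.1   ]
[250 292  40  19 545] [269.76697248 300.91376147] z.035 [ 0.2806 -0.2237  0.035 ] z.1 [ 0.3319 -0.2256  0.1   ]
pan [ 0.4449 -0.0219  0.075 ]
handle [[ 0.48   -0.2284  0.097 ]
 [ 0.3876 -0.217   0.097 ]]
rim L,R,B [[ 0.5532 -0.1832  0.11  ]
 [ 0.5398 -0.2915  0.11  ]
 [ 0.4908 -0.2305  0.11  ]]
dot [[ 0.5516 -0.4152  0.035 ]]
(255, 62) [ 0.5475 -0.2376  0.097 ]
(254, 200) [ 0.4369 -0.2231  0.0986]
(438, 60) [ 0.5352 -0.4156  0.0354]
(60, 180) [ 0.4712 -0.0426  0.0757]
```

Call:
play_rows:
  steps:
    - {"tx": 0, "ty": 4, "tz": 0.2, "ax": 0, "ay": 0, "az": 0, "claw": 6}
    - {"tx": 0, "ty": 8, "tz": 0.2, "ax": 0, "ay": 0, "az": 0, "claw": 6}
    - {"tx": 0, "ty": 10.5, "tz": 0.2, "ax": 0, "ay": 0, "az": 0, "claw": 6}
    - {"tx": 0, "ty": 12.4, "tz": 0.2, "ax": 0, "ay": 0, "az": 0, "claw": 6}
    - {"tx": 0, "ty": 12.4, "tz": 0.2, "ax": 0, "ay": 0, "az": 0, "claw": 6}
    - {"tx": 0, "ty": 12.4, "tz": 0.2, "ax": 0, "ay": 0, "az": 0, "claw": 1}
    - {"tx": 0, "ty": 12.4, "tz": 0.2, "ax": 0, "ay": 0, "az": 0, "claw": 1}
    - {"tx": 0, "ty": 12.4, "tz": 0.2, "ax": 0, "ay": 0, "az": 0, "claw": 1}
    - {"tx": 0, "ty": 12.4, "tz": 0.2, "ax": 0, "ay": 0, "az": 0, "claw": 1}
    - {"tx": 0, "ty": 12.4, "tz": 0.2, "ax": 0, "ay": 0, "az": 0, "claw": 1}
    - {"tx": 0, "ty": 12.4, "tz": 0.2, "ax": 0, "ay": 0, "az": 0, "claw": 1}
    - {"tx": 0, "ty": 12.4, "tz": 0.2, "ax": 0, "ay": 0, "az": 0, "claw": 1}
  grip_force: 70

```text
time: 2.25
eef_pos: [0.4479, -0.2268, 0.0787]
tcp_rot: [-0.046, -0.705, 0.706, 0.043]
contact_force: [-1.5, 2.2, 6.7]
opening: 0.17
```

```bash
python3 -c "
from h import *
s=ctrl.get_state()['eef_pos']
plan(s[0]+.006,s[1]-.178,s[2])
p,d,E=snap('wrist','w3')
print('dot',proj('wrist',[.552,-.415,.035]))
"
```

```text
t 2.2 tcp [ 0.4479 -0.2268  0.0787] zang -97.2 tilt [ 0.003 -0.002] open 0.170 F [-1.5  2.2  6.7] q6 1.03
shift cm tx,ty,tz [-2.84  0.04 17.58] rot deg [-0.1  0.  -0.2]
dot [[550.83546256  11.14754651]]
```

View pics/w3.png

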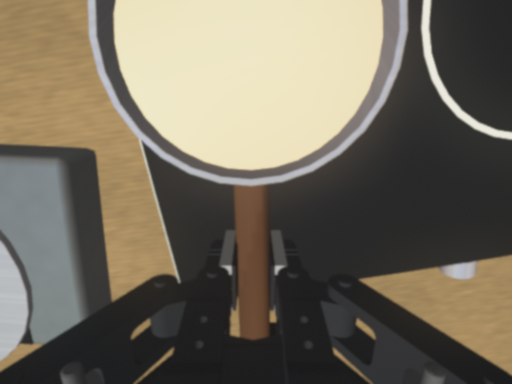

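The handle is gripped, but the tool is pressing down with about 7 N. I'll relieve that before sliding.

Call:
play_rows:
  steps:
    - {"tx": 0, "ty": -0.2, "tz": 0, "ax": 0, "ay": 0, "az": 0, "claw": 1}
    - {"tx": 0, "ty": -0.2, "tz": 0, "ax": 0, "ay": 0, "az": 0, "claw": 1}
    - {"tx": 0, "ty": -0.2, "tz": 0, "ax": 0, "ay": 0, "az": 0, "claw": 1}

```text
time: 2.55
eef_pos: [0.447, -0.2262, 0.0787]
tcp_rot: [-0.045, -0.705, 0.706, 0.044]
contact_force: [1.1, -0.4, -0.4]
opening: 0.17
```

Call:
play_rows:
  steps:
    - {"tx": -0.2, "ty": 0, "tz": 1, "ax": 0, "ay": 0, "az": 0, "claw": 1}
    - {"tx": -0.4, "ty": 0, "tz": 2.5, "ax": 0, "ay": 0, "az": 0, "claw": 1}
    - {"tx": -0.7, "ty": 0, "tz": 4.5, "ax": 0, "ay": 0, "az": 0, "claw": 1}
    - {"tx": -1, "ty": 0, "tz": 6.5, "ax": 0, "ay": 0, "az": 0, "claw": 1}
    - {"tx": -1.4, "ty": 0, "tz": 8.5, "ax": 0, "ay": 0, "az": 0, "claw": 1}
    - {"tx": -1.7, "ty": 0, "tz": 10.5, "ax": 0, "ay": 0, "az": 0, "claw": 1}
    - {"tx": -2, "ty": 0, "tz": 12.5, "ax": 0, "ay": 0, "az": 0, "claw": 1}
    - {"tx": -2.3, "ty": 0, "tz": 14.5, "ax": 0, "ay": 0, "az": 0, "claw": 1}
    - {"tx": -2.6, "ty": 0, "tz": 16, "ax": 0, "ay": 0, "az": 0, "claw": 1}
    - {"tx": -2.7, "ty": 0, "tz": 17, "ax": 0, "ay": 0, "az": 0, "claw": 1}
    - {"tx": -2.8, "ty": 0, "tz": 17.6, "ax": 0, "ay": 0, "az": 0, "claw": 1}
    - {"tx": -2.8, "ty": 0, "tz": 17.6, "ax": 0, "ay": 0, "az": 0, "claw": 1}

```text
time: 3.55
eef_pos: [0.4523, -0.4051, 0.0787]
tcp_rot: [-0.045, -0.705, 0.706, 0.045]
contact_force: [-0.2, 0.2, 3.6]
opening: 0.169
```

```bash
python3 -c "
from h import *
s=ctrl.get_state()['eef_pos']
plan(s[0],s[1],s[2])
p,d,E=snap('top','t3')
cv2.imwrite('pics/t3z.png',cv2.resize(p[140:260,290:440],None,fx=4,fy=4,interpolation=cv2.INTER_CUBIC))
m=(p.min(2)>165).astype(np.uint8);m[:,:366]=0;m[:160]=0;m[215:]=0
n,l,s,c=cv2.connectedComponentsWithStats(m)
for i in range(1,n):
  if s[i,4]>30: print(s[i],c[i],atz('top',c[i],.1)[0].round(4))
p,d,E=snap('wrist','w4')
"
```

```text
t 3.5 tcp [ 0.4523 -0.4051  0.0787] zang -97.2 tilt [ 0.    -0.001] open 0.169 F [-0.2  0.2  3.6] q6 0.80
shift cm tx,ty,tz [0. 0. 0.] rot deg [-0.1  0.  -0. ]
[385 167  33  33 752] [399.22074468 181.34441489] [ 0.5563 -0.4104  0.1   ]
```

View pics/t3z.png

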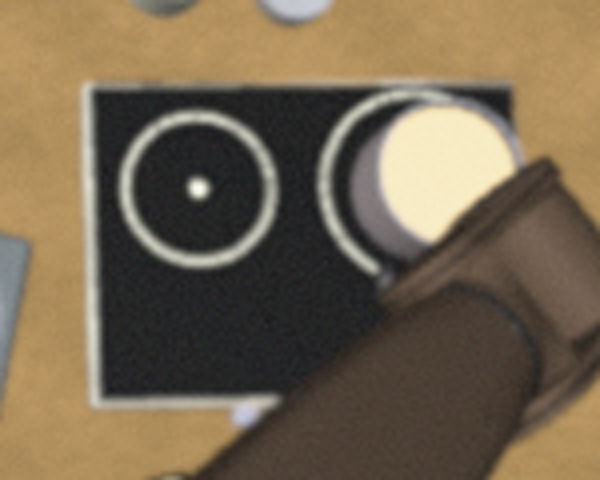

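View pics/w4.png

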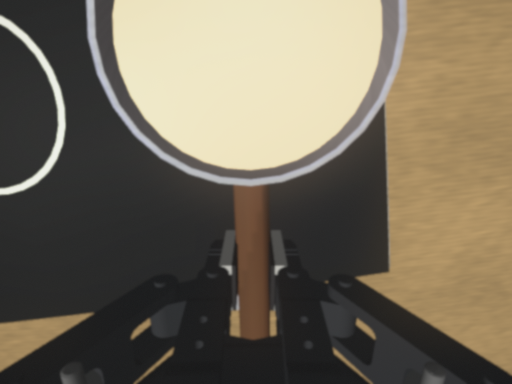

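The pot is over the large ring in the top view, so I'm releasing it and rising.

Call:
play_rows:
  steps:
    - {"tx": 0, "ty": 0, "tz": 0, "ax": 0, "ay": 0, "az": 0, "claw": 3}
    - {"tx": 0, "ty": 0, "tz": 0, "ax": 0, "ay": 0, "az": 0, "claw": 5}
    - {"tx": 0, "ty": 0, "tz": 0, "ax": 0, "ay": 0, "az": 0, "claw": 5}
    - {"tx": 0, "ty": 0, "tz": 0, "ax": 0, "ay": 0, "az": 0, "claw": 5}
    - {"tx": 0, "ty": 0, "tz": 0, "ax": 0, "ay": 0, "az": 0, "claw": 5}
    - {"tx": 0, "ty": -2, "tz": 0, "ax": 0, "ay": 0, "az": 0, "claw": 5}
    - {"tx": 0, "ty": -4, "tz": 0, "ax": 0, "ay": 0, "az": 0, "claw": 5}
    - {"tx": 0, "ty": -8, "tz": 0, "ax": 0, "ay": 0, "az": 0, "claw": 5}
    - {"tx": 0, "ty": -12, "tz": 0, "ax": 0, "ay": 0, "az": 0, "claw": 5}
    - {"tx": 0, "ty": -12, "tz": 0, "ax": 0, "ay": 0, "az": 0, "claw": 5}
    - {"tx": 0, "ty": -12, "tz": 0, "ax": 0, "ay": 0, "az": 0, "claw": 5}

```text
time: 4.57
eef_pos: [0.4536, -0.4057, 0.2026]
tcp_rot: [-0.046, -0.704, 0.708, 0.043]
contact_force: [0.3, -0.2, -0.8]
opening: 0.586
```

```bash
python3 -c "
from h import *
s=ctrl.get_state()['eef_pos']
plan(s[0],s[1],s[2])
p,d,E=snap('wrist','w5')
"
```

```text
t 4.6 tcp [ 0.4536 -0.4057  0.2026] zang -97.2 tilt [ 0.005 -0.006] open 0.586 F [ 0.3 -0.2 -0.8] q6 0.80
shift cm tx,ty,tz [0. 0. 0.] rot deg [-0.3  0.  -0.3]
```

View pics/w5.png

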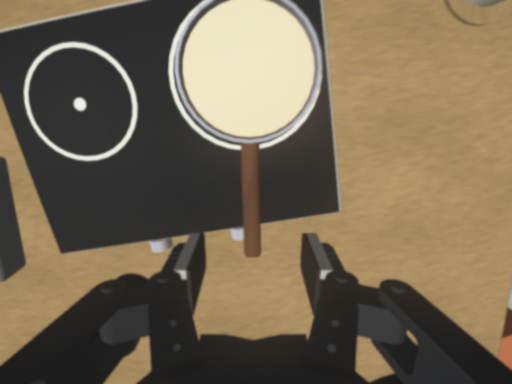

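```bash
python3 -c "
from h import *
E=ext('wrist')
print('pot rim',atz('wrist',[(170,65),(323,65),(248,143)],.110,E).round(4))
print('small dot',atz('wrist',(80,104),.035,E).round(4))
print('ring L', atz('wrist',[(169,75),(325,65),(252,150)],.035,E).round(4))
print('rim mid',atz('wrist',[(170,65),(323,65)],.110,E).mean(0))
s=ctrl.get_state();print(s['qpos'])
plan(.678,.085,.12,90)
plan(.678,-.035,.12,-90)
"
```

```text
pot rim [[ 0.5579 -0.3571  0.11  ]
 [ 0.5439 -0.4675  0.11  ]
 [ 0.4942 -0.406   0.11  ]]
small dot [[ 0.5439 -0.241   0.035 ]]
ring L [[ 0.5585 -0.336   0.035 ]
 [ 0.5485 -0.4868  0.035 ]
 [ 0.4752 -0.4066  0.035 ]]
rim mid [ 0.55090889 -0.41232077  0.11      ]
[-8.96297495e-01  1.64480088e-01  1.78051493e+00 -3.47281121e-05
  1.19399445e+00  8.00659566e-01]
t 4.6 tcp [ 0.4526 -0.4045  0.1996] zang -97.2 tilt [ 0.002 -0.002] open 0.587 F [ 0.3  0.6 -0.4] q6 0.80
shift cm tx,ty,tz [-16.19   7.89 -51.41] rot deg [ 1.000e-01  1.728e+02 -2.000e-01]
t 4.6 tcp [ 0.4526 -0.4045  0.1996] zang -97.2 tilt [ 0.002 -0.002] open 0.587 F [ 0.3  0.6 -0.4] q6 0.80
shift cm tx,ty,tz [-17.7    7.92 -39.5 ] rot deg [-0.1 -7.2 -0.1]
```

The pot sits about 3 mm from the ring centre. Next is the tray: I'll go above its -y side wall.

```bash
python3 -c "
from h import *
plan(.674,-.034,.17,-93.8)
"
```

```text
t 4.6 tcp [ 0.4526 -0.4045  0.1996] zang -97.2 tilt [ 0.002 -0.002] open 0.587 F [ 0.3  0.6 -0.4] q6 0.80
shift cm tx,ty,tz [-17.3    2.92 -39.54] rot deg [-0.1 -3.4 -0.1]
```

Call:
play_rows:
  steps:
    - {"tx": -17.3, "ty": 2.9, "tz": -39.5, "ax": 0, "ay": -3.4, "az": 0, "claw": 4}
    - {"tx": -17.3, "ty": 2.9, "tz": -39.5, "ax": 0, "ay": -3.4, "az": 0, "claw": 4}
    - {"tx": -17.3, "ty": 2.9, "tz": -39.5, "ax": 0, "ay": -3.4, "az": 0, "claw": 4}
    - {"tx": -17.3, "ty": 2.9, "tz": -39.5, "ax": 0, "ay": -3.4, "az": 0, "claw": 4}
    - {"tx": -17.3, "ty": 2.9, "tz": -39.5, "ax": 0, "ay": -3.4, "az": 0, "claw": 4}
    - {"tx": -17.3, "ty": 2.9, "tz": -39.5, "ax": 0, "ay": -3.4, "az": 0, "claw": 4}
    - {"tx": -17.3, "ty": 2.9, "tz": -39.5, "ax": 0, "ay": -3.4, "az": 0, "claw": 4}
    - {"tx": -17.3, "ty": 2.9, "tz": -39.5, "ax": 0, "ay": -3.4, "az": 0, "claw": 4}
    - {"tx": -17.3, "ty": 2.9, "tz": -39.5, "ax": 0, "ay": -3.4, "az": 0, "claw": 4}
    - {"tx": -17.3, "ty": 2.9, "tz": -39.5, "ax": 0, "ay": -3.4, "az": 0, "claw": 4}
    - {"tx": -17.3, "ty": 2.9, "tz": -39.5, "ax": 0, "ay": -3.4, "az": 0, "claw": 4}
    - {"tx": -17.3, "ty": 2.9, "tz": -39.5, "ax": 0, "ay": -3.4, "az": 0, "claw": 4}

```text
time: 5.62
eef_pos: [0.6733, -0.0301, 0.166]
tcp_rot: [0.02, 0.707, -0.706, -0.024]
contact_force: [-0.3, -0.5, -0.1]
opening: 0.47
```

```bash
python3 -c "
from h import *
plan(.674,-.034,.17,-93.8)
p,d,E=snap('wrist','w6')
print(proj('wrist',[[.674,-.034,.024],[.75,-.034,.024],[.60,-.034,.024]],E))
"
```

```text
t 5.6 tcp [ 0.6733 -0.0301  0.166 ] zang -93.6 tilt [-0.004  0.002] open 0.470 F [-0.3 -0.5 -0.1] q6 1.44
shift cm tx,ty,tz [-0.09 -0.4   0.39] rot deg [0.1 0.2 0.3]
[[257.05982904 175.05732595]
 [252.22300967  94.66061345]
 [261.0824248  242.30394793]]
```

View pics/w6.png

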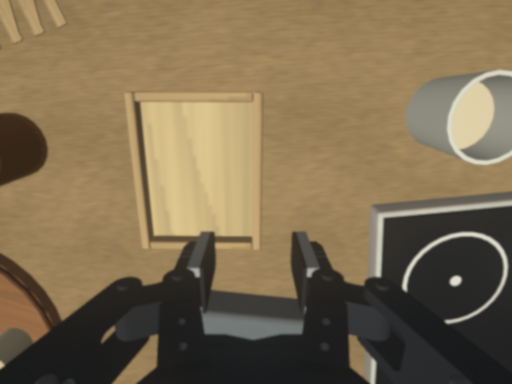

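The wrist view shows the tray's top corners at TL (125,94), TR (263,93), BR (259,247) and BL (143,248).

```bash
python3 -c "
from h import *
st=ctrl.get_state();E=ext('wrist')
P=atz('wrist',[(125,93.5),(263,92.5),(259.5,248),(143,249)],.024,E)
print(P.round(4)); c=P.mean(0);print(c)
ax=(P[0]+P[1]-P[2]-P[3])[:2];print('long ang',np.degrees(np.arctan2(ax[1],ax[0])),np.linalg.norm(P[0]-P[3]),np.linalg.norm(P[0]-P[1]))
a=np.arctan2(ax[1],ax[0])
side=np.array([np.sin(a),-np.cos(a)])
print(c[:2]+side*.0595)
g=c[:2]+side*.0595
plan(g[0],g[1],.030,np.degrees(a)-90)
"
```

```text
[[ 0.7584  0.08    0.024 ]
 [ 0.7506 -0.0463  0.024 ]
 [ 0.5925 -0.0341  0.024 ]
 [ 0.5988  0.0913  0.024 ]]
[0.6750827  0.02271703 0.024     ]
long ang -4.2249094595029355 0.1600447141519435 0.1266017788357146
[ 0.67069923 -0.03662128]
t 5.7 tcp [ 0.6727 -0.0322  0.1664] zang -93.6 tilt [-0.005  0.   ] open 0.469 F [-0.5 -0.5 -0.5] q6 1.44
shift cm tx,ty,tz [ 0.11 13.64  0.45] rot deg [0.  0.6 0.3]
```

Call:
play_rows:
  steps:
    - {"tx": 0.1, "ty": 4, "tz": 0.4, "ax": 0, "ay": 0.5, "az": 0, "claw": 2.5}
    - {"tx": 0.1, "ty": 8, "tz": 0.4, "ax": 0, "ay": 0.5, "az": 0, "claw": 2.5}
    - {"tx": 0.1, "ty": 11, "tz": 0.4, "ax": 0, "ay": 0.5, "az": 0, "claw": 2.5}
    - {"tx": 0.1, "ty": 12, "tz": 0.4, "ax": 0, "ay": 0.5, "az": 0, "claw": 2.5}
    - {"tx": 0.1, "ty": 12, "tz": 0.4, "ax": 0, "ay": 0.5, "az": 0, "claw": 2.5}
    - {"tx": 0.1, "ty": 12, "tz": 0.4, "ax": 0, "ay": 0.5, "az": 0, "claw": 2.5}

```text
time: 6.17
eef_pos: [0.6721, -0.0391, 0.0496]
tcp_rot: [-0.027, -0.707, 0.707, 0.027]
contact_force: [-0.3, -0.6, 1.2]
opening: 0.292
```

```bash
python3 -c "
from h import *
plan(.672,-.0355,.011,-94)
p,d,E=snap('wrist','w7')
"
```

```text
t 6.2 tcp [ 0.6721 -0.0391  0.0496] zang -94.4 tilt [-0. -0.] open 0.292 F [-0.3 -0.6  1.2] q6 1.44
shift cm tx,ty,tz [ 0.04  3.86 -0.36] rot deg [-0.  -0.4  0. ]
```

View pics/w7.png

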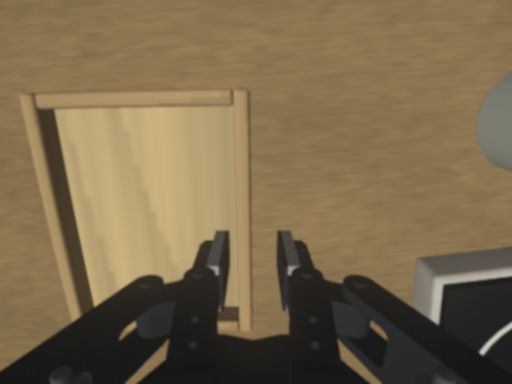

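```bash
python3 -c "
from h import *
E=ext('wrist')
P=atz('wrist',[(233,91),(249,91),(242,94),(241.5,200),(242,235),(244,325)],.024,E)
print(P.round(4))
plan(*P[4][:2],.011,-94)
"
```

```text
[[ 0.7535 -0.0344  0.024 ]
 [ 0.7528 -0.043   0.024 ]
 [ 0.7515 -0.0391  0.024 ]
 [ 0.6905 -0.0335  0.024 ]
 [ 0.6673 -0.0317  0.024 ]
 [ 0.5976 -0.027   0.024 ]]
t 6.2 tcp [ 0.6735 -0.0391  0.0514] zang -94.4 tilt [ 0.003 -0.001] open 0.292 F [0.4 0.6 0.4] q6 1.44
shift cm tx,ty,tz [ 0.69  4.04 -0.69] rot deg [-0.  -0.4 -0.2]
```

Call:
play_rows:
  steps:
    - {"tx": 0.2, "ty": 1, "tz": -0.7, "ax": 0, "ay": 0, "az": 0, "claw": 2.5}
    - {"tx": 0.2, "ty": 2, "tz": -0.7, "ax": 0, "ay": 0, "az": 0, "claw": 2.5}
    - {"tx": 0.2, "ty": 3, "tz": -0.7, "ax": 0, "ay": 0, "az": 0, "claw": 2.5}
    - {"tx": 0.2, "ty": 4, "tz": -0.7, "ax": 0, "ay": 0, "az": 0, "claw": 2.5}
    - {"tx": 0.2, "ty": 4, "tz": -0.7, "ax": 0, "ay": 0, "az": 0, "claw": 2.5}
    - {"tx": 0.2, "ty": 4, "tz": -0.7, "ax": 0, "ay": 0, "az": 0, "claw": 0.3}
    - {"tx": 0.2, "ty": 4, "tz": -0.7, "ax": 0, "ay": 0, "az": 0, "claw": 0.3}
    - {"tx": 0.2, "ty": 4, "tz": -0.7, "ax": 0, "ay": 0, "az": 0, "claw": 0.3}
    - {"tx": 0.2, "ty": 4, "tz": -0.7, "ax": 0, "ay": 0, "az": 0, "claw": 0.3}
    - {"tx": 0.2, "ty": 4, "tz": -0.7, "ax": 0, "ay": 0, "az": 0, "claw": 0.3}
    - {"tx": 0.2, "ty": 4, "tz": -0.7, "ax": 0, "ay": 0, "az": 0, "claw": 0.3}
    - {"tx": 0.2, "ty": 4, "tz": -0.7, "ax": 0, "ay": 0, "az": 0, "claw": 0.3}
  grip_force: 90

```text
time: 7.22
eef_pos: [0.6708, -0.0308, 0.0094]
tcp_rot: [-0.027, -0.707, 0.707, 0.027]
contact_force: [0.3, 0.7, -2.3]
opening: 0.075
```

```bash
python3 -c "
from h import *
plan(.672,-.0355,.011,-94)
p,d,E=snap('wrist','w8')
"
```

```text
t 7.2 tcp [ 0.6708 -0.0308  0.0094] zang -94.3 tilt [ 0. -0.] open 0.075 F [ 0.3  0.7 -2.3] q6 1.45
shift cm tx,ty,tz [-0.15 -0.16  0.46] rot deg [-0.  -0.3 -0. ]
```

View pics/w8.png

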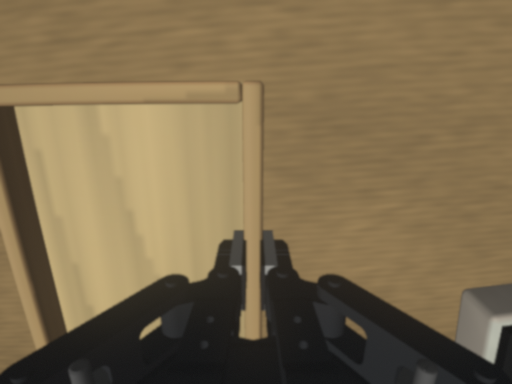

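Call:
play_rows:
  steps:
    - {"tx": 0, "ty": -1, "tz": 0, "ax": 0, "ay": 0, "az": 0, "claw": 0.3}
    - {"tx": 0, "ty": -3, "tz": 0, "ax": 0, "ay": 0, "az": 0, "claw": 0.3}
    - {"tx": 0, "ty": -6, "tz": 0, "ax": 0, "ay": 0, "az": 0, "claw": 0.3}
    - {"tx": 0, "ty": -10, "tz": 0, "ax": 0, "ay": 0, "az": 0, "claw": 0.3}
    - {"tx": 0, "ty": -13, "tz": 0, "ax": 0, "ay": 0, "az": 0, "claw": 0.3}
    - {"tx": 0, "ty": -14, "tz": 0, "ax": 0, "ay": 0, "az": 0, "claw": 0.3}
    - {"tx": 0, "ty": -14, "tz": 0, "ax": 0, "ay": 0, "az": 0, "claw": 0.3}
    - {"tx": 0, "ty": -14, "tz": 0, "ax": 0, "ay": 0, "az": 0, "claw": 0.3}

```text
time: 7.93
eef_pos: [0.6704, -0.0307, 0.1489]
tcp_rot: [-0.027, -0.707, 0.707, 0.027]
contact_force: [-0.4, -1.2, -2.6]
opening: 0.076
```

```bash
python3 -c "
from h import *
st=ctrl.get_state()
p,d,E=snap('wrist','w9')
P=atz('wrist',[(253,82)],st['eef_pos'][2]+.0145,E);print(P, np.linalg.norm(P[0,:2]-st['eef_pos'][:2]))
C=cloud('wrist',d,E)
for uv in [(200,150),(60,150),(220,110),(80,250),(15,94),(200,94),(253,120)]: print(uv,C[uv[1],uv[0]].round(4))
plan(.51,-.022,.15,0)
"
```

```text
[[ 0.75246504 -0.03693901  0.16344849]] 0.08225509008165076
(200, 150) [ 0.7233 -0.0084  0.1447]
(60, 150) [0.7293 0.0608 0.1469]
(220, 110) [ 0.7418 -0.0205  0.1464]
(80, 250) [0.6734 0.0654 0.146 ]
(15, 94) [0.7563 0.0621 0.1648]
(200, 94) [ 0.7495 -0.0151  0.1645]
(253, 120) [ 0.7374 -0.0358  0.1646]
t 8.0 tcp [ 0.6693 -0.0306  0.1469] zang -94.3 tilt [-0.004  0.001] open 0.079 F [ 1.   0.3 -2.4] q6 1.45
shift cm tx,ty,tz [15.95 -0.25  0.35] rot deg [  0.2 -94.3   0.2]
```

View pics/w9.png

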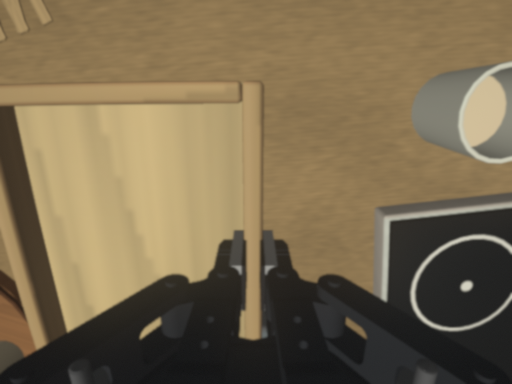

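Call:
play_rows:
  steps:
    - {"tx": 1.2, "ty": 0, "tz": 0, "ax": 0, "ay": -7, "az": 0, "claw": 0.3}
    - {"tx": 2.5, "ty": 0, "tz": 0, "ax": 0, "ay": -14, "az": 0, "claw": 0.3}
    - {"tx": 4, "ty": 0, "tz": 0.1, "ax": 0, "ay": -21, "az": 0, "claw": 0.3}
    - {"tx": 5.5, "ty": 0, "tz": 0.1, "ax": 0, "ay": -28, "az": 0, "claw": 0.3}
    - {"tx": 7, "ty": 0, "tz": 0.2, "ax": 0, "ay": -35, "az": 0, "claw": 0.3}
    - {"tx": 8.5, "ty": 0, "tz": 0.2, "ax": 0, "ay": -42, "az": 0, "claw": 0.3}
    - {"tx": 10, "ty": 0, "tz": 0.2, "ax": 0, "ay": -49, "az": 0, "claw": 0.3}
    - {"tx": 11.5, "ty": 0, "tz": 0.3, "ax": 0, "ay": -56, "az": 0, "claw": 0.3}
    - {"tx": 13, "ty": 0, "tz": 0.3, "ax": 0, "ay": -63, "az": 0, "claw": 0.3}
    - {"tx": 14.5, "ty": 0, "tz": 0.3, "ax": 0, "ay": -70, "az": 0, "claw": 0.3}
    - {"tx": 15.5, "ty": 0, "tz": 0.3, "ax": 0, "ay": -77, "az": 0, "claw": 0.3}
    - {"tx": 16, "ty": 0, "tz": 0.3, "ax": 0, "ay": -84, "az": 0, "claw": 0.3}

```text
time: 8.98
eef_pos: [0.5077, -0.0209, 0.1456]
tcp_rot: [-0.456, 0.544, -0.54, 0.453]
contact_force: [0.2, -0.7, -1.9]
opening: 0.074
```

```bash
python3 -c "
from h import *
plan(.510,-.022,.12,0)
"
```

```text
t 9.0 tcp [ 0.5077 -0.0209  0.1456] zang -10.0 tilt [-0.007  0.002] open 0.074 F [ 0.2 -0.7 -1.9] q6 -0.07
shift cm tx,ty,tz [0.07 2.55 0.26] rot deg [  0.4 -10.   -0.1]
```

Call:
play_rows:
  steps:
    - {"tx": 0.1, "ty": 0.5, "tz": 0.2, "ax": 0, "ay": -5, "az": 0, "claw": 0.3}
    - {"tx": 0.1, "ty": 1, "tz": 0.2, "ax": 0, "ay": -10, "az": 0, "claw": 0.3}
    - {"tx": 0.1, "ty": 2, "tz": 0.2, "ax": 0, "ay": -10, "az": 0, "claw": 0.3}
    - {"tx": 0.1, "ty": 2.5, "tz": 0.2, "ax": 0, "ay": -10, "az": 0, "claw": 0.3}
    - {"tx": 0.1, "ty": 2.5, "tz": 0.2, "ax": 0, "ay": -10, "az": 0, "claw": 0.3}
    - {"tx": 0.1, "ty": 2.5, "tz": 0.2, "ax": 0, "ay": -10, "az": 0, "claw": 0.3}

```text
time: 9.48
eef_pos: [0.5119, -0.0228, 0.1226]
tcp_rot: [-0.499, 0.503, -0.501, 0.498]
contact_force: [0.5, 0.3, -1.8]
opening: 0.076
```

```bash
python3 -c "
from h import *
plan(.510,-.022,.12,0)
print(ctrl.get_state()['qpos'])
p,d,E=snap('wrist','w10')
p,d,E=snap('scene','s10')
"
```

```text
t 9.5 tcp [ 0.5119 -0.0228  0.1226] zang -0.4 tilt [-0.003  0.001] open 0.076 F [ 0.5  0.3 -1.8] q6 -0.24
shift cm tx,ty,tz [-0.08  0.26 -0.19] rot deg [ 0.2 -0.4 -0.1]
[-2.42722965e-01  4.95766382e-02  2.05873214e+00  1.16875754e-04
  1.03659702e+00 -2.35715843e-01]
```

View pics/w10.png

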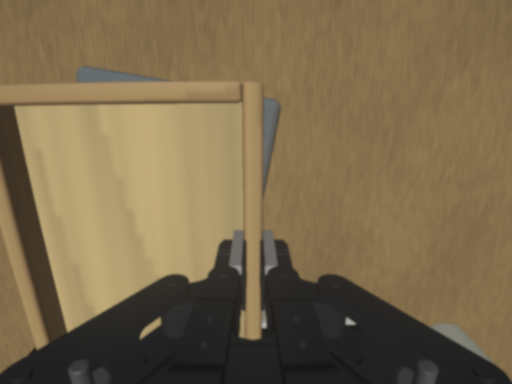

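View pics/s10.png

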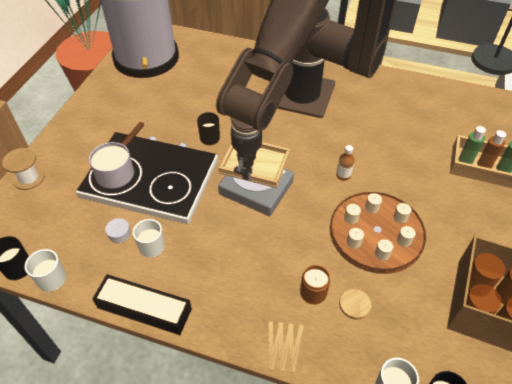

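Call:
play_rows:
  steps:
    - {"tx": -0.1, "ty": 1, "tz": -0.2, "ax": 0, "ay": 0, "az": 0, "claw": 0.3}
    - {"tx": -0.1, "ty": 2, "tz": -0.2, "ax": 0, "ay": 0, "az": 0, "claw": 0.3}
    - {"tx": -0.1, "ty": 3, "tz": -0.2, "ax": 0, "ay": 0, "az": 0, "claw": 0.3}
    - {"tx": -0.1, "ty": 3.6, "tz": -0.2, "ax": 0, "ay": 0, "az": 0, "claw": 0.3}
    - {"tx": -0.1, "ty": 4, "tz": -0.2, "ax": 0, "ay": 0, "az": 0, "claw": 0.3}
    - {"tx": -0.1, "ty": 4.3, "tz": -0.2, "ax": 0, "ay": 0, "az": 0, "claw": 0.3}
    - {"tx": -0.1, "ty": 4.3, "tz": -0.2, "ax": 0, "ay": 0, "az": 0, "claw": 0.3}
    - {"tx": -0.1, "ty": 4.3, "tz": -0.2, "ax": 0, "ay": 0, "az": 0, "claw": 0.3}

```text
time: 10.25
eef_pos: [0.511, -0.0221, 0.0814]
tcp_rot: [0.499, -0.501, 0.501, -0.499]
contact_force: [-0.7, 0.2, -1.0]
opening: 0.073
```

```bash
python3 -c "
from h import *
plan(.510,-.022,.079,0)
p,d,E=snap('scene','s11');cv2.imwrite('pics/s11z.png',cv2.resize(p[110:230,190:320],None,fx=5,fy=5))
"
```

```text
t 10.2 tcp [ 0.511  -0.0221  0.0814] zang -0.3 tilt [-0. -0.] open 0.073 F [-0.7  0.2 -1. ] q6 -0.24
shift cm tx,ty,tz [-0.01  0.24 -0.1 ] rot deg [ 0.  -0.3  0. ]
```

View pics/s11z.png

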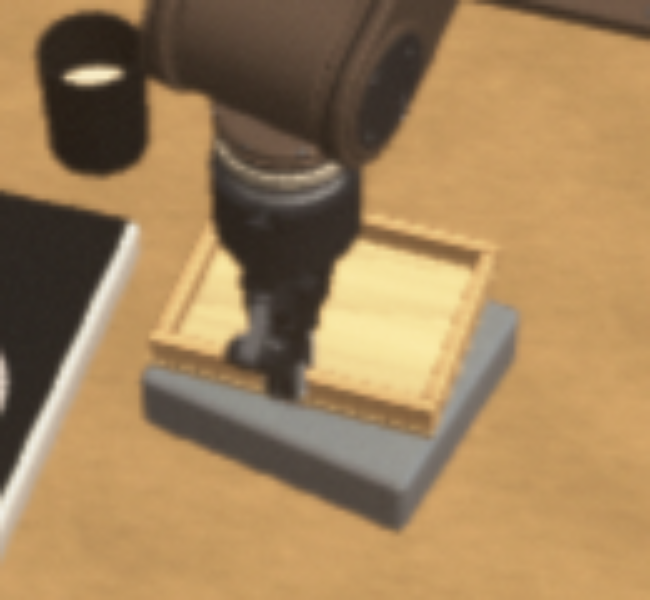

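Call:
play_rows:
  steps:
    - {"tx": 0, "ty": 0.2, "tz": 0, "ax": 0, "ay": 0, "az": 0, "claw": 0.3}
    - {"tx": 0, "ty": 0.2, "tz": 0, "ax": 0, "ay": 0, "az": 0, "claw": 0.3}
    - {"tx": 0, "ty": 0.2, "tz": 0, "ax": 0, "ay": 0, "az": 0, "claw": 1.5}
    - {"tx": 0, "ty": 0.2, "tz": 0, "ax": 0, "ay": 0, "az": 0, "claw": 2.5}
    - {"tx": 0, "ty": 0.2, "tz": 0, "ax": 0, "ay": 0, "az": 0, "claw": 2.5}
    - {"tx": 0, "ty": 0.2, "tz": 0, "ax": 0, "ay": 0, "az": 0, "claw": 2.5}
    - {"tx": 0, "ty": -1, "tz": 0, "ax": 0, "ay": 0, "az": 0, "claw": 2.5}
    - {"tx": 0, "ty": -3, "tz": 0, "ax": 0, "ay": 0, "az": 0, "claw": 2.5}
    - {"tx": 0, "ty": -7, "tz": 0, "ax": 0, "ay": 0, "az": 0, "claw": 2.5}
    - {"tx": 0, "ty": -11, "tz": 0, "ax": 0, "ay": 0, "az": 0, "claw": 2.5}
    - {"tx": 0, "ty": -13, "tz": 0, "ax": 0, "ay": 0, "az": 0, "claw": 2.5}
    - {"tx": 0, "ty": -13, "tz": 0, "ax": 0, "ay": 0, "az": 0, "claw": 2.5}

```text
time: 11.3
eef_pos: [0.5145, -0.0228, 0.2194]
tcp_rot: [0.496, -0.497, 0.505, -0.501]
contact_force: [0.5, 0.1, 0.7]
opening: 0.291
```

```bash
python3 -c "
from h import *
plan(.510,-.022,.079,0)
p,d,E=snap('wrist','w12')
p,d,E=snap('top','t12');cv2.imwrite('pics/t12z.png',cv2.resize(p[90:290,90:440],None,fx=2.2,fy=2.2,interpolation=cv2.INTER_CUBIC))
"
```

```text
t 11.3 tcp [ 0.5145 -0.0228  0.2194] zang -0.3 tilt [ 0.013 -0.003] open 0.291 F [0.5 0.1 0.7] q6 -0.24
shift cm tx,ty,tz [-0.12 14.03 -0.63] rot deg [-0.8 -0.3  0.2]
```

View pics/w12.png

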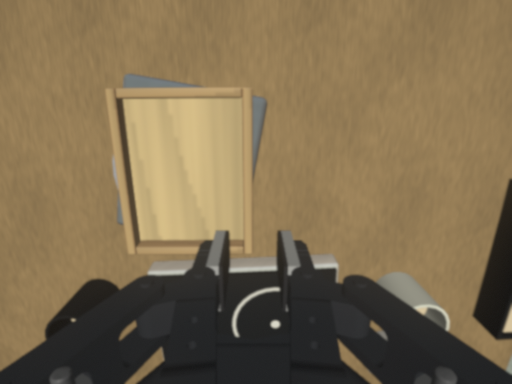

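View pics/t12z.png

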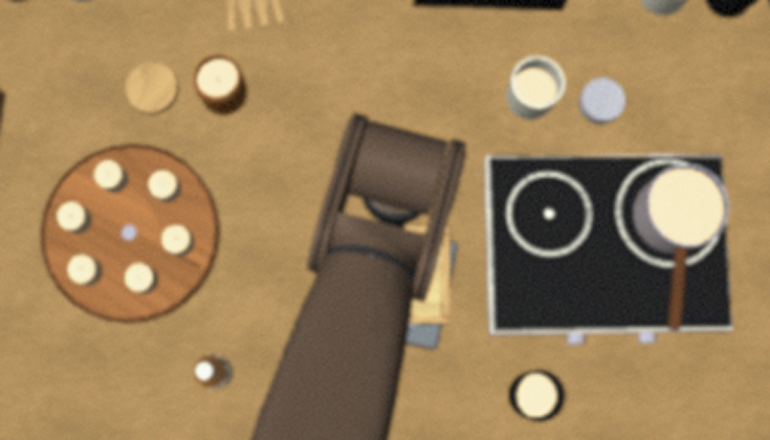

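```bash
python3 -c "
from h import *
plan(.510,-.022,.079,0)
p,d,E=snap('wrist','w13')
plan(.510,-.022,.079,0)
P=atz('wrist',[(106,89.5),(252,87.5),(252.5,252.5),(128.5,254)],.0934,E)
print(P.round(4)); c=P.mean(0);print('tray centre',c)
ax=(P[0]+P[1]-P[2]-P[3])[:2];print('long ang',np.degrees(np.arctan2(ax[1],ax[0])),np.linalg.norm(P[0]-P[3]),np.linalg.norm(P[0]-P[1]),np.linalg.norm(P[1]-P[2]))
t=cv2.imread('pics/t12.png')
m=(t.min(2)>165).astype(np.uint8)
n,l,s,c=cv2.connectedComponentsWithStats(m)
for i in range(1,n):
  if s[i,4]>60 and 100<c[i][0]<430 and 150<c[i][1]<240: print(s[i],c[i],atz('top',c[i],.1)[0].round(4),atz('top',c[i],.078)[0].round(4))
C=cloud('top',np.load('pics/t12.npy'))
for uv in [(399,181),(126,212),(169,198)]: print(C[uv[1],uv[0]])
"
```

```text
t 11.4 tcp [ 0.5115 -0.0221  0.2133] zang -0.3 tilt [ 0.003 -0.001] open 0.292 F [-0.5  0.4 -0.2] q6 -0.24
shift cm tx,ty,tz [-0.02 13.43 -0.19] rot deg [-0.2 -0.3  0. ]
t 11.4 tcp [ 0.5105 -0.0219  0.2113] zang -0.3 tilt [-0.  0.] open 0.296 F [ 0.2  0.4 -0.8] q6 -0.24
shift cm tx,ty,tz [ 1.000e-02  1.323e+01 -4.000e-02] rot deg [ 0.  -0.3 -0. ]
[[ 0.3888  0.0606  0.0934]
 [ 0.512   0.0607  0.0934]
 [ 0.5115 -0.0942  0.0934]
 [ 0.3878 -0.0955  0.0934]]
tray centre [ 0.45005549 -0.01711474  0.0934    ]
long ang 89.72495422057796 0.15606693347667142 0.12321313584293145 0.15485030000033698
[311 161   4  81 125] [312.    202.176] [ 0.4887 -0.1539  0.1   ] [ 0.4917 -0.1565  0.078 ]
[133 163  12  12 103] [138.37864078 168.7961165 ] [0.5747 0.3536 0.1   ] [0.5792 0.3595 0.078 ]
[385 167  34  40 946] [401.3794926  183.93868922] [ 0.5488 -0.4167  0.1   ] [ 0.5529 -0.4237  0.078 ]
[158 168  12  12 105] [163.23809524 173.20952381] [0.5631 0.2791 0.1   ] [0.5674 0.2838 0.078 ]
[321 172  37  34  86] [334.6744186  194.91860465] [ 0.5114 -0.2194  0.1   ] [ 0.5148 -0.2232  0.078 ]
[116 182  12  12 108] [121.66666667 187.67592593] [0.5176 0.3996 0.1   ] [0.5211 0.4063 0.078 ]
[164 193  12  12 108] [169.26851852 198.12962963] [0.4903 0.2575 0.1   ] [0.4934 0.2618 0.078 ]
[121 207  12  11 104] [126.5        211.85576923] [0.4471 0.3805 0.1   ] [0.4495 0.3869 0.078 ]
[147 210  12  12 112] [152.50892857 215.58928571] [0.4384 0.3036 0.1   ] [0.4406 0.3087 0.078 ]
[ 0.55813969 -0.41104791  0.09587419]
[0.44845628 0.38679355 0.08344192]
[0.49349507 0.2622381  0.07982095]
```

View pics/w13.png

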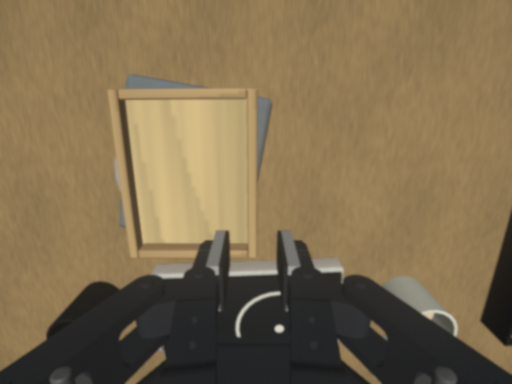

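```bash
python3 -c "
from h import *
E=ext('wrist')
P=atz('wrist',[(109,90.5),(256.5,88.5),(256.5,257),(131,258)],.0934,E)
c=P.mean(0);print('tray centre',c,P.round(4))
plan(.4935,.262,.16,78)
"
```

```text
tray centre [ 0.45200154 -0.01909213  0.0934    ] [[ 0.3906  0.06    0.0934]
 [ 0.5144  0.0601  0.0934]
 [ 0.514  -0.0978  0.0934]
 [ 0.3891 -0.0988  0.0934]]
t 11.4 tcp [ 0.5105 -0.0219  0.2113] zang -0.3 tilt [-0.  0.] open 0.296 F [ 0.2  0.4 -0.8] q6 -0.24
shift cm tx,ty,tz [-28.38   5.13  -1.86] rot deg [  0.  -78.3  -0. ]
```

Call:
play_rows:
  steps:
    - {"tx": -2.5, "ty": 0.5, "tz": -0.2, "ax": 0, "ay": -7, "az": 0, "claw": 6.5}
    - {"tx": -5, "ty": 1, "tz": -0.3, "ax": 0, "ay": -14, "az": 0, "claw": 6.5}
    - {"tx": -8, "ty": 1.5, "tz": -0.5, "ax": 0, "ay": -21, "az": 0, "claw": 6.5}
    - {"tx": -11, "ty": 2, "tz": -0.7, "ax": 0, "ay": -28, "az": 0, "claw": 6.5}
    - {"tx": -14, "ty": 2.5, "tz": -0.9, "ax": 0, "ay": -35, "az": 0, "claw": 6.5}
    - {"tx": -17, "ty": 3, "tz": -1.1, "ax": 0, "ay": -42, "az": 0, "claw": 6.5}
    - {"tx": -20, "ty": 3.5, "tz": -1.3, "ax": 0, "ay": -49, "az": 0, "claw": 6.5}
    - {"tx": -23, "ty": 4, "tz": -1.5, "ax": 0, "ay": -56, "az": 0, "claw": 6.5}
    - {"tx": -25.5, "ty": 4.5, "tz": -1.7, "ax": 0, "ay": -63, "az": 0, "claw": 6.5}
    - {"tx": -27.5, "ty": 5, "tz": -1.9, "ax": 0, "ay": -70, "az": 0, "claw": 6.5}
    - {"tx": -28.4, "ty": 5.1, "tz": -1.9, "ax": 0, "ay": -77, "az": 0, "claw": 6.5}
    - {"tx": -28.4, "ty": 5.1, "tz": -1.9, "ax": 0, "ay": -78, "az": 0, "claw": 6.5}

```text
time: 12.45
eef_pos: [0.4913, 0.2633, 0.1573]
tcp_rot: [0.704, -0.076, 0.072, -0.703]
contact_force: [-0.2, -0.1, 0.2]
opening: 0.76
```

```bash
cat >> h.py <<'E'
def cand(name,box=None,ztop=.078):
    """find candle tops in a wrist picture; returns world xy"""
    p,d,E=snap('wrist',name)
    C=cloud('wrist',d,E)
    m=((p.min(2)>150)).astype(np.uint8)
    n,l,s,c=cv2.connectedComponentsWithStats(m)
    out=[]
    for i in range(1,n):
        if s[i,4]<150: continue
        zz=np.median(C[...,2][l==i])
        out.append((s[i].tolist(),c[i].round(1).tolist(),atz('wrist',c[i],ztop,E)[0].round(4).tolist(),round(float(zz),4)))
    for o in out: print(o)
    return p,d,E
E
python3 -c "
from h import *
plan(.4935,.262,.16,78)
cams.read_camera('wrist')
p,d,E=cand('c1')
plan(.4935,.262,.055,78)
"
```

```text
t 12.4 tcp [0.4913 0.2633 0.1573] zang 78.0 tilt [-0.005 -0.001] open 0.760 F [-0.2 -0.1  0.2] q6 -1.05
shift cm tx,ty,tz [ 0.24 -0.27 -0.08] rot deg [ 0.1 -0.  -0.3]
([387, 82, 48, 50, 1842], [410.1, 106.3], [0.4482, 0.389, 0.078], 0.0778)
([279, 92, 49, 49, 1885], [302.8, 116.2], [0.439, 0.311, 0.078], 0.0778)
([326, 170, 21, 20, 321], [335.9, 179.6], [0.4918, 0.3282, 0.078], 0.0363)
([419, 172, 43, 42, 1368], [439.6, 192.0], [0.5195, 0.4083, 0.078], 0.0778)
([233, 175, 45, 43, 1495], [255.3, 196.2], [0.4918, 0.2643, 0.078], 0.0777)
([367, 249, 40, 35, 1041], [387.2, 265.4], [0.5771, 0.3617, 0.078], 0.0777)
([279, 253, 38, 36, 1058], [297.6, 270.8], [0.5655, 0.2856, 0.078], 0.0778)
t 12.6 tcp [0.4924 0.2617 0.1585] zang 77.6 tilt [-0.003 -0.001] open 0.761 F [-0.  -0.5  0.7] q6 -1.05
shift cm tx,ty,tz [ 0.14 10.35  0.07] rot deg [ 0.1 -0.4 -0.2]
```

View pics/c1.png

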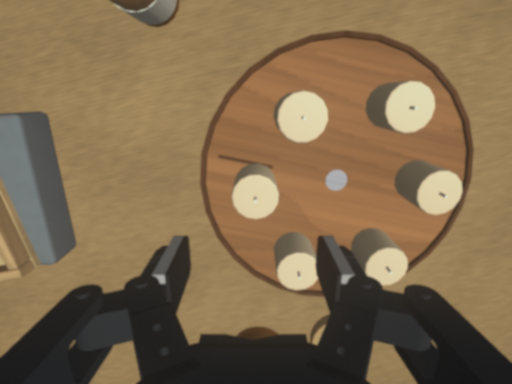

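The wrist view shows all six candles; the target at (255,196) is directly under the tool. Next I'll descend and grip its top half.

Call:
play_rows:
  steps:
    - {"tx": 0.1, "ty": 4, "tz": 0.1, "ax": 0, "ay": 0, "az": 0, "claw": 6}
    - {"tx": 0.1, "ty": 8, "tz": 0.1, "ax": 0, "ay": 0, "az": 0, "claw": 6}
    - {"tx": 0.1, "ty": 10.3, "tz": 0.1, "ax": 0, "ay": 0, "az": 0, "claw": 6}
    - {"tx": 0.1, "ty": 10.3, "tz": 0.1, "ax": 0, "ay": 0, "az": 0, "claw": 6}
    - {"tx": 0.1, "ty": 10.3, "tz": 0.1, "ax": 0, "ay": 0, "az": 0, "claw": 4.5}
    - {"tx": 0.1, "ty": 10.3, "tz": 0.1, "ax": 0, "ay": 0, "az": 0, "claw": 2.5}
    - {"tx": 0.1, "ty": 10.3, "tz": 0.1, "ax": 0, "ay": 0, "az": 0, "claw": 2.5}
    - {"tx": 0.1, "ty": 10.3, "tz": 0.1, "ax": 0, "ay": 0, "az": 0, "claw": 2.5}
    - {"tx": 0.1, "ty": 10.3, "tz": 0.1, "ax": 0, "ay": 0, "az": 0, "claw": 2.5}
  grip_force: 40

```text
time: 13.3
eef_pos: [0.4958, 0.2631, 0.0591]
tcp_rot: [-0.703, 0.075, -0.077, 0.703]
contact_force: [0.6, -0.5, 2.3]
opening: 0.427
```

```bash
python3 -c "
from h import *
plan(.4935,.262,.055,78)
cand('c1b')
"
```

```text
t 13.3 tcp [0.4958 0.2631 0.0591] zang 77.7 tilt [0.003 0.001] open 0.427 F [ 0.6 -0.5  2.3] q6 -1.05
shift cm tx,ty,tz [-0.2   0.41 -0.16] rot deg [-0.1 -0.3  0.2]
([480, 64, 32, 84, 1944], [498.5, 108.5], [0.4471, 0.3776, 0.078], 0.0778)
([291, 79, 87, 89, 6030], [334.2, 123.4], [0.4391, 0.3096, 0.078], 0.0777)
([361, 202, 32, 30, 739], [376.7, 216.6], [0.4841, 0.3229, 0.078], 0.0364)
([216, 222, 76, 68, 3974], [253.4, 254.9], [0.491, 0.2645, 0.078], 0.0777)
([458, 329, 34, 26, 457], [478.1, 338.9], [0.5684, 0.3718, 0.078], 0.0777)
```

View pics/c1b.png

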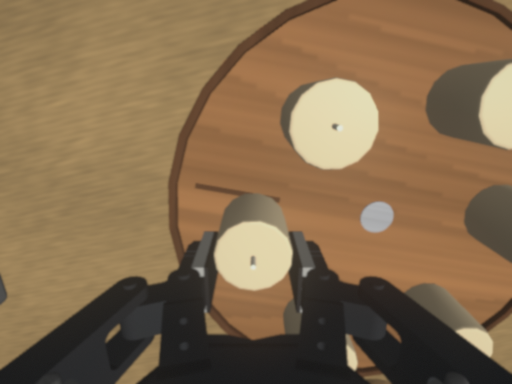

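```bash
python3 -c "
from h import *
plan(.4225,.027,.16,0)
"
```

```text
t 13.3 tcp [0.4958 0.2631 0.0591] zang 77.7 tilt [0.003 0.001] open 0.428 F [ 0.3 -0.9  2.9] q6 -1.05
shift cm tx,ty,tz [ -2.09 -10.13 -24.62] rot deg [-0.2 77.7  0.1]
```

Call:
play_rows:
  steps:
    - {"tx": 0, "ty": -2, "tz": 0, "ax": 0, "ay": 0, "az": 0, "claw": 2.5}
    - {"tx": 0, "ty": -6, "tz": 0, "ax": 0, "ay": 0, "az": 0, "claw": 2.5}
    - {"tx": 0, "ty": -9.5, "tz": -1, "ax": 0, "ay": 7, "az": 0, "claw": 2.5}
    - {"tx": -0.2, "ty": -10, "tz": -3, "ax": 0, "ay": 14, "az": 0, "claw": 2.5}
    - {"tx": -0.5, "ty": -10, "tz": -6, "ax": 0, "ay": 21, "az": 0, "claw": 2.5}
    - {"tx": -0.8, "ty": -10, "tz": -9, "ax": 0, "ay": 28, "az": 0, "claw": 2.5}
    - {"tx": -1, "ty": -10, "tz": -12, "ax": 0, "ay": 35, "az": 0, "claw": 2.5}
    - {"tx": -1.3, "ty": -10, "tz": -15, "ax": 0, "ay": 42, "az": 0, "claw": 2.5}
    - {"tx": -1.5, "ty": -10, "tz": -18, "ax": 0, "ay": 49, "az": 0, "claw": 2.5}
    - {"tx": -1.7, "ty": -10, "tz": -21, "ax": 0, "ay": 56, "az": 0, "claw": 2.5}
    - {"tx": -1.9, "ty": -10, "tz": -23, "ax": 0, "ay": 63, "az": 0, "claw": 2.5}
    - {"tx": -2.1, "ty": -10, "tz": -24.6, "ax": 0, "ay": 70, "az": 0, "claw": 2.5}

```text
time: 14.35
eef_pos: [0.4211, 0.0255, 0.1578]
tcp_rot: [-0.53, 0.467, -0.468, 0.531]
contact_force: [0.9, -0.3, -0.1]
opening: 0.431
```

```bash
python3 -c "
from h import *
cand('c1c')
plan(.4225,.027,.16,0)
print(ctrl.get_state()['qpos'])
"
```

```text
([194, 206, 11, 33, 202], [199.3, 224.8], [0.3815, -0.0037, 0.078], 0.0691)
([216, 222, 75, 66, 3810], [252.9, 254.4], [0.4281, -0.0251, 0.078], 0.1765)
t 14.4 tcp [0.4206 0.0242 0.1577] zang 7.0 tilt [ 0.    -0.002] open 0.425 F [ 0.6 -1.2 -0.9] q6 -0.30
shift cm tx,ty,tz [-0.26 -0.23  0.22] rot deg [-0.   7.   0.1]
[-1.83209623e-01 -2.24830072e-01  2.24089616e+00 -2.23018491e-03
  1.12497150e+00 -3.03957872e-01]
```

View pics/c1c.png

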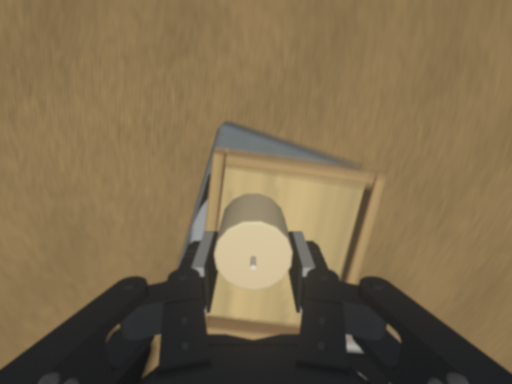

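```bash
cat >> h.py <<'E'
def held(uv):
    """offset of held candle top centre in world xy relative to TCP, via tool frame"""
    m=cams.camera_model('wrist');T=m['tool_from_camera']
    p=cv2.undistortPoints(np.array([[uv]],float),m['intrinsics'],m['distortion'])[0,0]
    d=T[:3,:3]@np.array([p[0],p[1],1]);o=T[:3,3]
    for yt in (-.018,-.020,-.022):
        print('tool y',yt,(o+d*((yt-o[1])/d[1])).round(4))
E
python3 -c "
from h import *
held((252.9,254.4))
d=np.load('pics/c1c.npy');print(d[245:262,245:262].mean())
"
```

```text
tool y -0.018 [-0.0051 -0.018   0.0005]
tool y -0.02 [-0.0063 -0.02    0.0005]
tool y -0.022 [-0.0074 -0.022   0.0005]
0.13882522
```

```bash
python3 -c "
from h import *
plan(.4225,.0215,.098,0)
"
```

```text
t 14.4 tcp [0.4206 0.0242 0.1577] zang 7.0 tilt [ 0.    -0.002] open 0.425 F [ 0.6 -1.2 -0.9] q6 -0.30
shift cm tx,ty,tz [0.28 5.97 0.15] rot deg [-0.   7.   0.1]
```

Call:
play_rows:
  steps:
    - {"tx": 0.3, "ty": 0, "tz": 0.1, "ax": 0, "ay": 7, "az": 0, "claw": 2.5}
    - {"tx": 0.3, "ty": 1.5, "tz": 0.1, "ax": 0, "ay": 7, "az": 0, "claw": 2.5}
    - {"tx": 0.3, "ty": 3, "tz": 0.1, "ax": 0, "ay": 7, "az": 0, "claw": 2.5}
    - {"tx": 0.3, "ty": 4, "tz": 0.1, "ax": 0, "ay": 7, "az": 0, "claw": 2.5}
    - {"tx": 0.3, "ty": 4.5, "tz": 0.1, "ax": 0, "ay": 7, "az": 0, "claw": 2.5}
    - {"tx": 0.3, "ty": 4.5, "tz": 0.1, "ax": 0, "ay": 7, "az": 0, "claw": 2.5}

```text
time: 14.9
eef_pos: [0.4221, 0.0246, 0.1112]
tcp_rot: [0.504, -0.498, 0.496, -0.503]
contact_force: [-0.8, 0.1, -0.2]
opening: 0.425
```

```bash
python3 -c "
from h import *
p,d,E=cand('c1d')
plan(.4225,.0215,.098,0)
print(ctrl.get_state()['qpos'])
"
```

```text
([216, 222, 75, 66, 3809], [252.8, 254.3], [0.4228, 0.0004, 0.078], 0.1299)
t 14.9 tcp [0.4228 0.0245 0.112 ] zang 0.7 tilt [-0.001  0.   ] open 0.425 F [ 0.4  0.3 -0.3] q6 -0.20
shift cm tx,ty,tz [ 0.3   1.4  -0.03] rot deg [ 0.1  0.7 -0. ]
[-1.82849356e-01 -1.48550062e-01  2.26994545e+00  8.11477788e-05
  1.02128083e+00 -1.95372228e-01]
```

View pics/c1d.png

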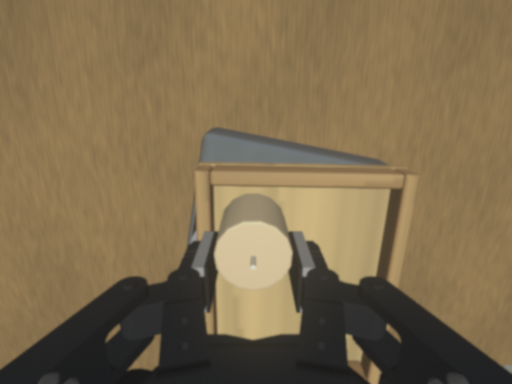

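Call:
play_rows:
  steps:
    - {"tx": 0.3, "ty": 0.5, "tz": 0, "ax": 0, "ay": 0.7, "az": 0, "claw": 2.5}
    - {"tx": 0.3, "ty": 1, "tz": 0, "ax": 0, "ay": 0.7, "az": 0, "claw": 2.5}
    - {"tx": 0.3, "ty": 1.5, "tz": 0, "ax": 0, "ay": 0.7, "az": 0, "claw": 2.5}
    - {"tx": 0.3, "ty": 1.5, "tz": 0, "ax": 0, "ay": 0.7, "az": 0, "claw": 2.5}
    - {"tx": 0.3, "ty": 1.5, "tz": 0, "ax": 0, "ay": 0.7, "az": 0, "claw": 4.6}
    - {"tx": 0.3, "ty": 1.5, "tz": 0, "ax": 0, "ay": 0.7, "az": 0, "claw": 4.6}
    - {"tx": 0.3, "ty": 1.5, "tz": 0, "ax": 0, "ay": 0.7, "az": 0, "claw": 4.6}
    - {"tx": 0.3, "ty": 0, "tz": 0, "ax": 0, "ay": 0.7, "az": 0, "claw": 4.6}
    - {"tx": 0.3, "ty": -3, "tz": 0, "ax": 0, "ay": 0.7, "az": 0, "claw": 4.6}
    - {"tx": 0.3, "ty": -6, "tz": 0, "ax": 0, "ay": 0.7, "az": 0, "claw": 4.6}
    - {"tx": 0.3, "ty": -6, "tz": 0, "ax": 0, "ay": 0.7, "az": 0, "claw": 4.6}
    - {"tx": 0.3, "ty": -6, "tz": 0, "ax": 0, "ay": 0.7, "az": 0, "claw": 4.6}

```text
time: 15.95
eef_pos: [0.4247, 0.0209, 0.1748]
tcp_rot: [0.499, -0.498, 0.502, -0.501]
contact_force: [0.2, 0.8, 0.2]
opening: 0.541
```

```bash
python3 -c "
from h import *
cams.read_camera('wrist')
p,d,E=cand('c1e',ztop=.116)
plan(.441,.310,.16,21)
"
```

```text
([227, 177, 49, 47, 1737], [251.1, 199.7], [0.4227, 0.0269, 0.116], 0.1152)
([201, 201, 8, 30, 167], [204.5, 218.7], [0.3889, 0.0123, 0.116], 0.067)
([217, 322, 91, 8, 382], [260.9, 324.5], [0.4306, -0.0824, 0.116], 0.0274)
t 16.1 tcp [0.4226 0.0212 0.1718] zang -0.0 tilt [-0.001  0.   ] open 0.537 F [-0.4  0.3 -0. ] q6 -0.19
shift cm tx,ty,tz [-28.88   1.18   1.82] rot deg [  0. -21.  -0.]
```

View pics/c1e.png

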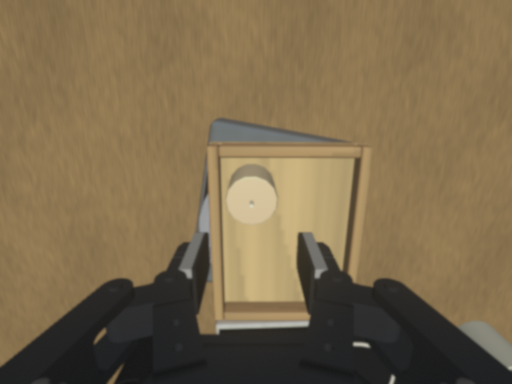

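Candle 1 is standing at its slot, (251,200) in the wrist view. Now for the next one.

Call:
play_rows:
  steps:
    - {"tx": -2, "ty": 0, "tz": 0.1, "ax": 0, "ay": -4, "az": 0, "claw": 6}
    - {"tx": -5, "ty": 0.2, "tz": 0.3, "ax": 0, "ay": -8, "az": 0, "claw": 6}
    - {"tx": -9, "ty": 0.4, "tz": 0.6, "ax": 0, "ay": -12, "az": 0, "claw": 6}
    - {"tx": -13, "ty": 0.6, "tz": 0.8, "ax": 0, "ay": -16, "az": 0, "claw": 6}
    - {"tx": -17, "ty": 0.8, "tz": 1.1, "ax": 0, "ay": -21, "az": 0, "claw": 6}
    - {"tx": -21, "ty": 1, "tz": 1.4, "ax": 0, "ay": -21, "az": 0, "claw": 6}
    - {"tx": -25, "ty": 1.2, "tz": 1.7, "ax": 0, "ay": -21, "az": 0, "claw": 6}
    - {"tx": -28, "ty": 1.2, "tz": 1.8, "ax": 0, "ay": -21, "az": 0, "claw": 6}
    - {"tx": -28.9, "ty": 1.2, "tz": 1.8, "ax": 0, "ay": -21, "az": 0, "claw": 6}
    - {"tx": -28.9, "ty": 1.2, "tz": 1.8, "ax": 0, "ay": -21, "az": 0, "claw": 6}

```text
time: 16.88
eef_pos: [0.44, 0.3115, 0.1584]
tcp_rot: [0.584, -0.4, 0.399, -0.582]
contact_force: [0.7, -0.5, -0.1]
opening: 0.708
```

```bash
python3 -c "
from h import *
cams.read_camera('wrist');cams.read_camera('wrist')
p,d,E=cand('c2')
plan(.440,.3095,.056,21)
"
```

```text
([277, 77, 49, 51, 1960], [301.2, 102.3], [0.4474, 0.3888, 0.078], 0.0778)
([377, 87, 48, 50, 1812], [400.6, 111.7], [0.5182, 0.4093, 0.078], 0.0778)
([320, 169, 21, 20, 320], [329.8, 178.6], [0.4911, 0.3444, 0.078], 0.0363)
([230, 174, 45, 43, 1500], [252.4, 194.6], [0.4397, 0.3106, 0.078], 0.0777)
([415, 174, 43, 42, 1364], [436.3, 194.6], [0.577, 0.3633, 0.078], 0.0777)
([361, 250, 40, 36, 1024], [381.3, 266.5], [0.5669, 0.2893, 0.078], 0.0776)
([33, 263, 28, 27, 564], [46.8, 276.4], [0.2965, 0.173, 0.078], 0.1197)
t 17.0 tcp [0.4407 0.3089 0.1592] zang 20.9 tilt [-0.002 -0.001] open 0.703 F [-0.3 -0.6 -0.4] q6 0.06
shift cm tx,ty,tz [-0.09 10.32 -0.02] rot deg [ 0.1 -0.1  0. ]
```

View pics/c2.png

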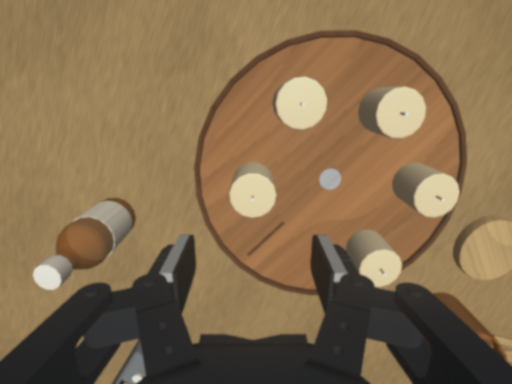

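Call:
play_rows:
  steps:
    - {"tx": -0.5, "ty": 4, "tz": 0, "ax": 0, "ay": 0, "az": 0, "claw": 6}
    - {"tx": -0.5, "ty": 8, "tz": 0, "ax": 0, "ay": 0, "az": 0, "claw": 6}
    - {"tx": -0.5, "ty": 10.4, "tz": 0, "ax": 0, "ay": 0, "az": 0, "claw": 6}
    - {"tx": -0.5, "ty": 10.4, "tz": 0, "ax": 0, "ay": 0, "az": 0, "claw": 6}
    - {"tx": -0.5, "ty": 10.4, "tz": 0, "ax": 0, "ay": 0, "az": 0, "claw": 4.5}
    - {"tx": -0.5, "ty": 10.4, "tz": 0, "ax": 0, "ay": 0, "az": 0, "claw": 2.5}
    - {"tx": -0.5, "ty": 10.4, "tz": 0, "ax": 0, "ay": 0, "az": 0, "claw": 2.5}
    - {"tx": -0.5, "ty": 10.4, "tz": 0, "ax": 0, "ay": 0, "az": 0, "claw": 2.5}
    - {"tx": -0.5, "ty": 10.4, "tz": 0, "ax": 0, "ay": 0, "az": 0, "claw": 2.5}
    - {"tx": -0.5, "ty": 8.4, "tz": 0, "ax": 0, "ay": 0, "az": 0, "claw": 2.5}
    - {"tx": -0.5, "ty": 4.4, "tz": 0, "ax": 0, "ay": 0, "az": 0, "claw": 2.5}
    - {"tx": -0.5, "ty": 0.5, "tz": 0, "ax": 0, "ay": 0, "az": 0, "claw": 2.5}

```text
time: 18.03
eef_pos: [0.4382, 0.3143, 0.1555]
tcp_rot: [0.584, -0.401, 0.4, -0.582]
contact_force: [0.7, 0.2, -0.3]
opening: 0.428
```

```bash
python3 -c "
from h import *
cams.read_camera('wrist');cams.read_camera('wrist')
p,d,E=cand('c2b')
plan(.4225,-.02,.16,0)
"
```

```text
([266, 86, 47, 49, 1794], [288.7, 110.2], [0.4472, 0.3891, 0.078], 0.0777)
([362, 96, 45, 47, 1629], [384.0, 119.3], [0.5178, 0.4093, 0.078], 0.0778)
([308, 174, 20, 19, 293], [317.6, 182.9], [0.4911, 0.3453, 0.078], 0.0363)
([399, 179, 41, 40, 1233], [418.8, 198.5], [0.5762, 0.3631, 0.078], 0.0777)
([216, 238, 75, 66, 3812], [253.0, 270.2], [0.4713, 0.2521, 0.078], 0.1839)
([347, 252, 39, 31, 803], [365.7, 265.7], [0.5637, 0.2908, 0.078], 0.0776)
([28, 269, 28, 25, 536], [41.4, 281.1], [0.2969, 0.1732, 0.078], 0.1197)
t 18.2 tcp [0.4423 0.3163 0.1608] zang 21.0 tilt [0.01  0.005] open 0.427 F [ 0.2  0.  -0.6] q6 0.07
shift cm tx,ty,tz [ 30.69  -0.09 -13.9 ] rot deg [-0.6 21.  -0.2]
```

View pics/c2b.png

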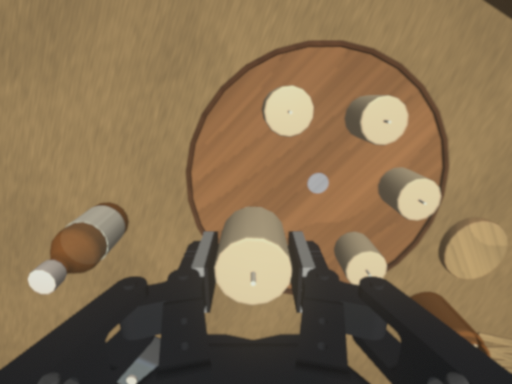

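```bash
cat >> h.py <<'E'
def held3(name,uv):
    m=cams.camera_model('wrist');T=m['tool_from_camera']
    d=np.load(f'pics/{name}.npy');u,v=map(int,uv)
    Z=np.median(d[v-8:v+8,u-8:u+8])
    p=cv2.undistortPoints(np.array([[uv]],float),m['intrinsics'],m['distortion'])[0,0]
    P=(T@np.array([p[0]*Z,p[1]*Z,Z,1]))[:3]
    print('held top in tool',P.round(4),'candle bottom is',round((P[1]+.042)*1000,1),'mm below TCP')
    return P
E
python3 -c "
from h import *
held3('c1c',(252.9,254.4));held3('c2b',(253,270.2))
plan(.4225,-.02,.16,0)
"
```

```text
held top in tool [-0.0056 -0.0191  0.0005] candle bottom is 22.9 mm below TCP
held top in tool [ 0.0024 -0.0198  0.0005] candle bottom is 22.2 mm below TCP
t 18.2 tcp [0.4423 0.3163 0.1608] zang 21.0 tilt [0.01  0.005] open 0.427 F [ 0.2  0.  -0.6] q6 0.07
shift cm tx,ty,tz [ 30.69  -0.09 -13.9 ] rot deg [-0.6 21.  -0.2]
```

Call:
play_rows:
  steps:
    - {"tx": 2, "ty": 0, "tz": -1, "ax": 0, "ay": 3, "az": 0, "claw": 2.5}
    - {"tx": 5, "ty": 0, "tz": -2.3, "ax": 0, "ay": 7, "az": 0, "claw": 2.5}
    - {"tx": 8.5, "ty": 0, "tz": -3.9, "ax": 0, "ay": 11, "az": 0, "claw": 2.5}
    - {"tx": 12, "ty": 0, "tz": -5.5, "ax": 0, "ay": 15, "az": 0, "claw": 2.5}
    - {"tx": 15.5, "ty": 0, "tz": -7.1, "ax": 0, "ay": 18, "az": 0, "claw": 2.5}
    - {"tx": 19, "ty": 0, "tz": -8.7, "ax": 0, "ay": 21, "az": 0, "claw": 2.5}
    - {"tx": 22.5, "ty": 0, "tz": -10.3, "ax": 0, "ay": 21, "az": 0, "claw": 2.5}
    - {"tx": 26, "ty": 0, "tz": -11.8, "ax": 0, "ay": 21, "az": 0, "claw": 2.5}
    - {"tx": 29, "ty": 0, "tz": -13.1, "ax": 0, "ay": 21, "az": 0, "claw": 2.5}
    - {"tx": 30.5, "ty": 0, "tz": -13.8, "ax": 0, "ay": 21, "az": 0, "claw": 2.5}
    - {"tx": 30.5, "ty": 0, "tz": -13.8, "ax": 0, "ay": 21, "az": 0, "claw": 2.5}
    - {"tx": 30.5, "ty": 0, "tz": -13.8, "ax": 0, "ay": 21, "az": 0, "claw": 2.5}

```text
time: 19.18
eef_pos: [0.419, -0.0197, 0.1544]
tcp_rot: [-0.499, 0.501, -0.5, 0.499]
contact_force: [0.2, 0.3, -0.5]
opening: 0.425
```

```bash
python3 -c "
from h import *
cams.read_camera('wrist');cams.read_camera('wrist')
p,d,E=cand('c2c',ztop=.115)
plan(.4225,-.0176,.0965,0)
"
```

```text
([231, 121, 56, 56, 2369], [258.3, 148.5], [0.423, 0.0268, 0.115], 0.1152)
([203, 177, 8, 51, 225], [206.6, 203.7], [0.3895, -0.0093, 0.115], 0.0672)
([218, 239, 71, 52, 2577], [252.8, 262.8], [0.4195, -0.053, 0.115], 0.1742)
([218, 306, 77, 7, 351], [255.1, 308.5], [0.4213, -0.0915, 0.115], 0.0278)
t 19.3 tcp [ 0.4194 -0.0183  0.1548] zang 0.1 tilt [-0.001  0.001] open 0.431 F [-0.3  1.1 -0.8] q6 -0.29
shift cm tx,ty,tz [-0.07  5.83  0.32] rot deg [ 0.1  0.1 -0. ]
```

View pics/c2c.png

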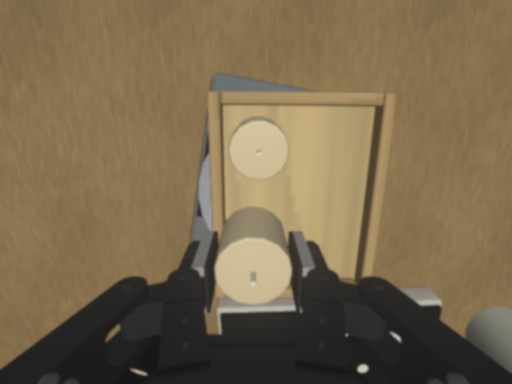

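Call:
play_rows:
  steps:
    - {"tx": -0.1, "ty": 2, "tz": 0.3, "ax": 0, "ay": 0, "az": 0, "claw": 2.5}
    - {"tx": -0.1, "ty": 4, "tz": 0.3, "ax": 0, "ay": 0, "az": 0, "claw": 2.5}
    - {"tx": -0.1, "ty": 5.2, "tz": 0.3, "ax": 0, "ay": 0, "az": 0, "claw": 2.5}
    - {"tx": -0.1, "ty": 5.8, "tz": 0.3, "ax": 0, "ay": 0, "az": 0, "claw": 2.5}
    - {"tx": -0.1, "ty": 5.8, "tz": 0.3, "ax": 0, "ay": 0, "az": 0, "claw": 2.5}
    - {"tx": -0.1, "ty": 5.8, "tz": 0.3, "ax": 0, "ay": 0, "az": 0, "claw": 4.6}
    - {"tx": -0.1, "ty": 5.8, "tz": 0.3, "ax": 0, "ay": 0, "az": 0, "claw": 4.6}
    - {"tx": -0.1, "ty": 5.8, "tz": 0.3, "ax": 0, "ay": 0, "az": 0, "claw": 4.6}
    - {"tx": -0.1, "ty": 4, "tz": 0.3, "ax": 0, "ay": 0, "az": 0, "claw": 4.6}
    - {"tx": -0.1, "ty": 0, "tz": 0.3, "ax": 0, "ay": 0, "az": 0, "claw": 4.6}
    - {"tx": -0.1, "ty": 0, "tz": 0.3, "ax": 0, "ay": 0, "az": 0, "claw": 4.6}
    - {"tx": -0.1, "ty": 0, "tz": 0.3, "ax": 0, "ay": 0, "az": 0, "claw": 4.6}

```text
time: 20.33
eef_pos: [0.4252, -0.0191, 0.159]
tcp_rot: [0.498, -0.498, 0.503, -0.501]
contact_force: [0.1, -0.3, -0.9]
opening: 0.535
```

```bash
python3 -c "
from h import *
cams.read_camera('wrist');cams.read_camera('wrist')
p,d,E=cand('c2d',ztop=.114)
plan(.4475,.3885,.16,-41)
"
```

```text
([225, 121, 55, 55, 2356], [252.1, 148.1], [0.4228, 0.0268, 0.114], 0.1133)
([197, 172, 10, 55, 309], [201.1, 197.5], [0.3895, -0.0056, 0.114], 0.0653)
([226, 193, 51, 48, 1841], [251.0, 216.7], [0.4221, -0.0192, 0.114], 0.1133)
([214, 304, 91, 9, 410], [258.9, 307.2], [0.4277, -0.0921, 0.114], 0.0277)
t 20.5 tcp [ 0.4222 -0.0183  0.1548] zang -0.0 tilt [-0.001  0.   ] open 0.538 F [-0.7  0.5 -0.7] q6 -0.28
shift cm tx,ty,tz [-40.68  -0.51   2.5 ] rot deg [ 0.1 41.   0. ]
```

View pics/c2d.png

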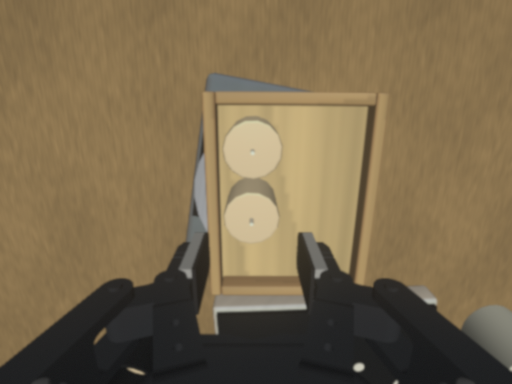

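Call:
play_rows:
  steps:
    - {"tx": -3, "ty": 0, "tz": 0.2, "ax": 0, "ay": 5, "az": 0, "claw": 6}
    - {"tx": -7, "ty": 0, "tz": 0.4, "ax": 0, "ay": 10, "az": 0, "claw": 6}
    - {"tx": -11, "ty": 0, "tz": 0.7, "ax": 0, "ay": 15, "az": 0, "claw": 6}
    - {"tx": -15, "ty": 0, "tz": 0.9, "ax": 0, "ay": 20, "az": 0, "claw": 6}
    - {"tx": -19, "ty": 0, "tz": 1.2, "ax": 0, "ay": 25, "az": 0, "claw": 6}
    - {"tx": -23, "ty": 0, "tz": 1.5, "ax": 0, "ay": 30, "az": 0, "claw": 6}
    - {"tx": -27, "ty": 0, "tz": 1.7, "ax": 0, "ay": 35, "az": 0, "claw": 6}
    - {"tx": -31, "ty": 0, "tz": 2, "ax": 0, "ay": 41, "az": 0, "claw": 6}
    - {"tx": -35, "ty": 0, "tz": 2.3, "ax": 0, "ay": 41, "az": 0, "claw": 6}
    - {"tx": -38.5, "ty": 0, "tz": 2.5, "ax": 0, "ay": 41, "az": 0, "claw": 6}
    - {"tx": -40.7, "ty": 0, "tz": 2.5, "ax": 0, "ay": 41, "az": 0, "claw": 6}
    - {"tx": -40.7, "ty": 0, "tz": 2.5, "ax": 0, "ay": 41, "az": 0, "claw": 6}

```text
time: 21.48
eef_pos: [0.4468, 0.3919, 0.1536]
tcp_rot: [-0.295, 0.643, -0.643, 0.294]
contact_force: [-1.1, -0.8, -0.2]
opening: 0.702
```

```bash
python3 -c "
from h import *
cams.read_camera('wrist');cams.read_camera('wrist')
p,d,E=cand('c3')
plan(.4475,.389,.056,-41)
"
```

```text
([390, 86, 49, 51, 1907], [414.2, 110.8], [0.578, 0.3632, 0.078], 0.0777)
([286, 90, 50, 51, 2003], [310.3, 114.8], [0.5195, 0.4095, 0.078], 0.0777)
([231, 175, 46, 44, 1566], [253.6, 196.8], [0.4486, 0.3892, 0.078], 0.0777)
([328, 174, 21, 20, 326], [338.2, 183.6], [0.5043, 0.355, 0.078], 0.0362)
([431, 174, 44, 43, 1430], [452.2, 195.2], [0.5671, 0.2882, 0.078], 0.0777)
t 21.6 tcp [0.4471 0.3878 0.1537] zang -41.0 tilt [-0.003 -0.002] open 0.705 F [ 0.  -1.2  0.5] q6 1.26
shift cm tx,ty,tz [-0.15  9.77 -0.04] rot deg [ 0.  -0.   0.2]
```

View pics/c3.png

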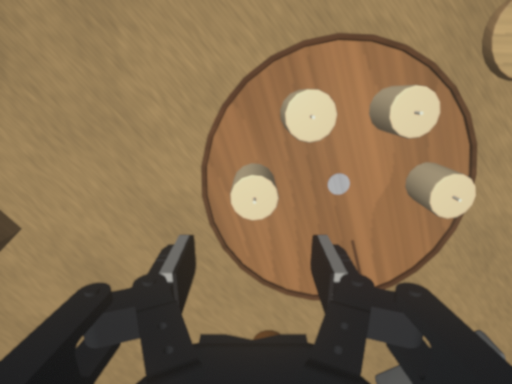

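Call:
play_rows:
  steps:
    - {"tx": -0.3, "ty": 4, "tz": 0, "ax": 0, "ay": 0, "az": 0, "claw": 6}
    - {"tx": -0.3, "ty": 8, "tz": 0, "ax": 0, "ay": 0, "az": 0, "claw": 6}
    - {"tx": -0.3, "ty": 9.8, "tz": 0, "ax": 0, "ay": 0, "az": 0, "claw": 6}
    - {"tx": -0.3, "ty": 9.8, "tz": 0, "ax": 0, "ay": 0, "az": 0, "claw": 6}
    - {"tx": -0.3, "ty": 9.8, "tz": 0, "ax": 0, "ay": 0, "az": 0, "claw": 4.5}
    - {"tx": -0.3, "ty": 9.8, "tz": 0, "ax": 0, "ay": 0, "az": 0, "claw": 2.5}
    - {"tx": -0.3, "ty": 9.8, "tz": 0, "ax": 0, "ay": 0, "az": 0, "claw": 2.5}
    - {"tx": -0.3, "ty": 9.8, "tz": 0, "ax": 0, "ay": 0, "az": 0, "claw": 2.5}
    - {"tx": -0.3, "ty": 9.8, "tz": 0, "ax": 0, "ay": 0, "az": 0, "claw": 2.5}
    - {"tx": -0.3, "ty": 8, "tz": 0, "ax": 0, "ay": 0, "az": 0, "claw": 2.5}
    - {"tx": -0.3, "ty": 4, "tz": 0, "ax": 0, "ay": 0, "az": 0, "claw": 2.5}
    - {"tx": -0.3, "ty": 0, "tz": 0, "ax": 0, "ay": 0, "az": 0, "claw": 2.5}

```text
time: 22.63
eef_pos: [0.4485, 0.3901, 0.1548]
tcp_rot: [0.295, -0.643, 0.644, -0.292]
contact_force: [0.3, 1.1, -0.7]
opening: 0.428
```

```bash
python3 -c "
from h import *
cams.read_camera('wrist');cams.read_camera('wrist')
p,d,E=cand('c3b')
plan(.4225,-.067,.16,0)
"
```

```text
([283, 103, 47, 47, 1716], [306.1, 125.8], [0.5223, 0.4091, 0.078], 0.0777)
([380, 104, 45, 46, 1611], [402.3, 126.4], [0.5785, 0.3602, 0.078], 0.0778)
([321, 183, 20, 18, 287], [330.4, 191.4], [0.5049, 0.355, 0.078], 0.0363)
([416, 187, 41, 40, 1239], [435.8, 206.1], [0.5643, 0.2861, 0.078], 0.0777)
([216, 236, 74, 66, 3776], [252.4, 268.8], [0.4105, 0.343, 0.078], 0.1836)
t 22.8 tcp [0.4527 0.3927 0.1614] zang -41.0 tilt [0.01  0.006] open 0.427 F [ 0.6  0.1 -1.7] q6 1.26
shift cm tx,ty,tz [36.67 -0.16 27.89] rot deg [ -0.4 -41.   -0.5]
```

View pics/c3b.png

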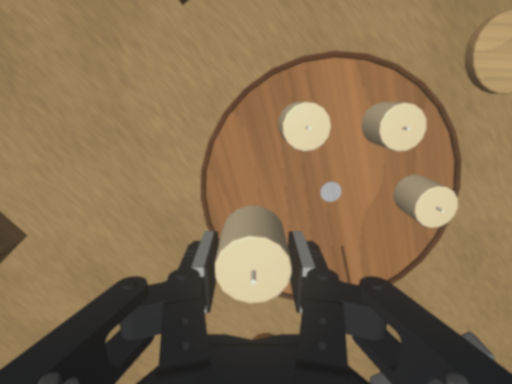

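Call:
play_rows:
  steps:
    - {"tx": 2.5, "ty": 0, "tz": 1.9, "ax": 0, "ay": -4, "az": 0, "claw": 2.5}
    - {"tx": 5.5, "ty": 0, "tz": 4.2, "ax": 0, "ay": -8, "az": 0, "claw": 2.5}
    - {"tx": 8.7, "ty": 0, "tz": 6.6, "ax": 0, "ay": -12, "az": 0, "claw": 2.5}
    - {"tx": 11.9, "ty": 0, "tz": 9, "ax": 0, "ay": -16, "az": 0, "claw": 2.5}
    - {"tx": 15.1, "ty": 0, "tz": 11.5, "ax": 0, "ay": -20, "az": 0, "claw": 2.5}
    - {"tx": 18.3, "ty": 0, "tz": 13.9, "ax": 0, "ay": -24, "az": 0, "claw": 2.5}
    - {"tx": 21.5, "ty": 0, "tz": 16.3, "ax": 0, "ay": -28, "az": 0, "claw": 2.5}
    - {"tx": 24.7, "ty": 0, "tz": 18.8, "ax": 0, "ay": -32, "az": 0, "claw": 2.5}
    - {"tx": 27.9, "ty": 0, "tz": 21.2, "ax": 0, "ay": -36, "az": 0, "claw": 2.5}
    - {"tx": 31.1, "ty": 0, "tz": 23.6, "ax": 0, "ay": -41, "az": 0, "claw": 2.5}
    - {"tx": 34, "ty": 0, "tz": 25.9, "ax": 0, "ay": -41, "az": 0, "claw": 2.5}
    - {"tx": 36, "ty": 0, "tz": 27.4, "ax": 0, "ay": -41, "az": 0, "claw": 2.5}

```text
time: 23.78
eef_pos: [0.4193, -0.0631, 0.1547]
tcp_rot: [-0.5, 0.501, -0.5, 0.499]
contact_force: [0.0, 0.2, -0.4]
opening: 0.43
```

```bash
python3 -c "
from h import *
for i in range(4): cams.read_camera('wrist')
p,d,E=cand('c3c',ztop=.113)
held3('c3c',(252.6,268))
plan(.4225,-.065,.0955,0)
"
```

```text
([228, 45, 60, 64, 2971], [257.6, 76.3], [0.423, 0.0265, 0.113], 0.1133)
([198, 120, 11, 61, 378], [203.0, 149.1], [0.3891, -0.016, 0.113], 0.0653)
([229, 128, 56, 55, 2343], [256.3, 154.7], [0.4223, -0.0197, 0.113], 0.1133)
([217, 237, 72, 61, 3154], [252.6, 265.5], [0.4197, -0.0986, 0.113], 0.1732)
([336, 266, 113, 9, 510], [391.7, 269.8], [0.5191, -0.1028, 0.113], 0.0276)
held top in tool [ 0.0015 -0.019   0.0004] candle bottom is 23.0 mm below TCP
t 24.0 tcp [ 0.4197 -0.0601  0.1546] zang -0.1 tilt [-0.001  0.001] open 0.428 F [-0.7 -0.4 -0.2] q6 -0.38
shift cm tx,ty,tz [0.5  5.91 0.29] rot deg [ 0.1 -0.1 -0.1]
```

View pics/c3c.png

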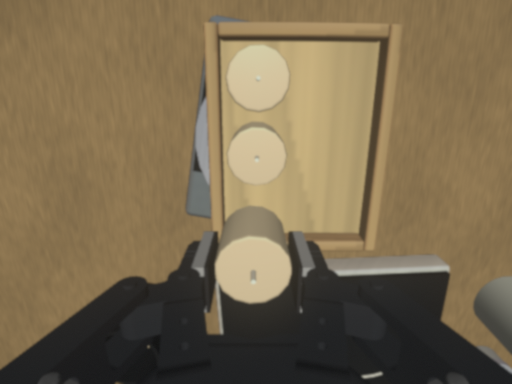

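Call:
play_rows:
  steps:
    - {"tx": 0.5, "ty": 2, "tz": 0.3, "ax": 0, "ay": 0, "az": 0, "claw": 2.5}
    - {"tx": 0.5, "ty": 4, "tz": 0.3, "ax": 0, "ay": 0, "az": 0, "claw": 2.5}
    - {"tx": 0.5, "ty": 5.3, "tz": 0.3, "ax": 0, "ay": 0, "az": 0, "claw": 2.5}
    - {"tx": 0.5, "ty": 5.9, "tz": 0.3, "ax": 0, "ay": 0, "az": 0, "claw": 2.5}
    - {"tx": 0.5, "ty": 5.9, "tz": 0.3, "ax": 0, "ay": 0, "az": 0, "claw": 2.5}
    - {"tx": 0.5, "ty": 5.9, "tz": 0.3, "ax": 0, "ay": 0, "az": 0, "claw": 4.6}
    - {"tx": 0.5, "ty": 5.9, "tz": 0.3, "ax": 0, "ay": 0, "az": 0, "claw": 4.6}
    - {"tx": 0.5, "ty": 5.9, "tz": 0.3, "ax": 0, "ay": 0, "az": 0, "claw": 4.6}
    - {"tx": 0.5, "ty": 4, "tz": 0.3, "ax": 0, "ay": 0, "az": 0, "claw": 4.6}
    - {"tx": 0.5, "ty": 0, "tz": 0.3, "ax": 0, "ay": 0, "az": 0, "claw": 4.6}
    - {"tx": 0.5, "ty": 0, "tz": 0.3, "ax": 0, "ay": 0, "az": 0, "claw": 4.6}
    - {"tx": 0.5, "ty": 0, "tz": 0.3, "ax": 0, "ay": 0, "az": 0, "claw": 4.6}

```text
time: 25.03
eef_pos: [0.4257, -0.0665, 0.1591]
tcp_rot: [0.499, -0.497, 0.503, -0.501]
contact_force: [0.1, -0.1, -0.5]
opening: 0.54
```

```bash
python3 -c "
from h import *
cams.read_camera('wrist');cams.read_camera('wrist')
p,d,E=cand('c3d',ztop=.112)
p,d,E=snap('top','t3d')
m=(p.min(2)>165).astype(np.uint8)
n,l,s,c=cv2.connectedComponentsWithStats(m)
for i in range(1,n):
  if s[i,4]>60 and 100<c[i][0]<430 and 150<c[i][1]<240: print(s[i],c[i],atz('top',c[i],.1)[0].round(4),atz('top',c[i],.078)[0].round(4))
plan(.565,.286,.16,-43)
"
```

```text
([221, 37, 61, 64, 3049], [251.1, 68.4], [0.4228, 0.0261, 0.112], 0.1115)
([192, 97, 12, 78, 554], [197.5, 135.1], [0.3896, -0.0126, 0.112], 0.0635)
([222, 119, 57, 57, 2464], [250.1, 146.8], [0.4221, -0.0199, 0.112], 0.1115)
([226, 192, 52, 48, 1952], [251.1, 215.5], [0.4226, -0.0663, 0.112], 0.1115)
([340, 261, 105, 9, 540], [391.6, 264.8], [0.5236, -0.1049, 0.112], 0.0275)
([212, 267, 85, 10, 444], [253.1, 270.2], [0.424, -0.1087, 0.112], 0.0276)
[311 161   2  42  62] [311.4516129  182.24193548] [ 0.5468 -0.1519  0.1   ] [ 0.5509 -0.1545  0.078 ]
[134 163  11  12 100] [139.24 168.54] [0.5755 0.3511 0.1   ] [0.5801 0.3569 0.078 ]
[385 167  34  35 919] [401.18607182 183.71164309] [ 0.5495 -0.4161  0.1   ] [ 0.5536 -0.4232  0.078 ]
[158 169  12  11 102] [163.78431373 173.82352941] [0.5613 0.2774 0.1   ] [0.5656 0.2821 0.078 ]
[321 172  36  34  74] [333.90540541 194.89189189] [ 0.5114 -0.2172  0.1   ] [ 0.5149 -0.2209  0.078 ]
[117 182  11  11  99] [121.84848485 187.01010101] [0.5196 0.3992 0.1   ] [0.5232 0.4059 0.078 ]
[243 217  13  13 122] [248.85245902 222.54098361] [0.4257 0.0259 0.1   ] [0.4277 0.0263 0.078 ]
t 25.2 tcp [ 0.4225 -0.0653  0.1543] zang -0.0 tilt [-0.002  0.001] open 0.536 F [-0.4 -0.5 -0.5] q6 -0.39
shift cm tx,ty,tz [-35.14  -0.57  14.23] rot deg [ 0.1 43.  -0. ]
```

View pics/c3d.png

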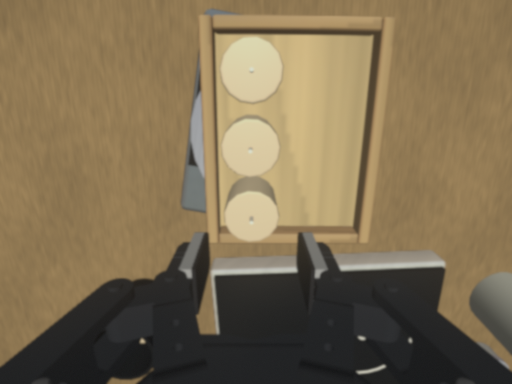

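The near row is complete and the pot hasn't moved. Now the far row, starting with the candle at (.565,.286).

Call:
play_rows:
  steps:
    - {"tx": -2.5, "ty": 0, "tz": 1, "ax": 0, "ay": 5, "az": 0, "claw": 6}
    - {"tx": -6, "ty": 0, "tz": 2.4, "ax": 0, "ay": 10, "az": 0, "claw": 6}
    - {"tx": -9.5, "ty": 0, "tz": 3.9, "ax": 0, "ay": 15, "az": 0, "claw": 6}
    - {"tx": -13, "ty": 0, "tz": 5.3, "ax": 0, "ay": 20, "az": 0, "claw": 6}
    - {"tx": -16.5, "ty": 0, "tz": 6.7, "ax": 0, "ay": 25, "az": 0, "claw": 6}
    - {"tx": -20, "ty": 0, "tz": 8.1, "ax": 0, "ay": 30, "az": 0, "claw": 6}
    - {"tx": -23.5, "ty": 0, "tz": 9.5, "ax": 0, "ay": 35, "az": 0, "claw": 6}
    - {"tx": -27, "ty": 0, "tz": 11, "ax": 0, "ay": 40, "az": 0, "claw": 6}
    - {"tx": -30.5, "ty": 0, "tz": 12.4, "ax": 0, "ay": 43, "az": 0, "claw": 6}
    - {"tx": -33.5, "ty": 0, "tz": 13.6, "ax": 0, "ay": 43, "az": 0, "claw": 6}
    - {"tx": -35.2, "ty": 0, "tz": 14.2, "ax": 0, "ay": 43, "az": 0, "claw": 6}
    - {"tx": -35.2, "ty": 0, "tz": 14.2, "ax": 0, "ay": 43, "az": 0, "claw": 6}

```text
time: 26.23
eef_pos: [0.5653, 0.2893, 0.1535]
tcp_rot: [-0.283, 0.648, -0.648, 0.282]
contact_force: [-0.6, -1.0, 0.3]
opening: 0.706
```

```bash
python3 -c "
from h import *
cams.read_camera('wrist');cams.read_camera('wrist')
p,d,E=cand('c4')
plan(.565,.286,.056,-43)
"
```

```text
([174, 89, 50, 52, 2015], [198.3, 114.4], [0.5796, 0.3593, 0.078], 0.0777)
([432, 89, 57, 73, 2991], [459.8, 125.2], [0.7142, 0.2248, 0.078], 0.0597)
([72, 94, 48, 51, 1877], [95.7, 118.8], [0.5232, 0.4083, 0.078], 0.0778)
([157, 177, 21, 20, 330], [167.2, 186.3], [0.5235, 0.3383, 0.078], 0.0364)
([232, 178, 46, 44, 1570], [254.6, 199.4], [0.5653, 0.2849, 0.078], 0.0777)
t 26.4 tcp [0.5645 0.2856 0.1538] zang -43.0 tilt [-0.003 -0.001] open 0.701 F [ 0.1 -0.2 -0.2] q6 1.06
shift cm tx,ty,tz [-0.09  9.78  0.02] rot deg [ 0.1 -0.   0.2]
```

View pics/c4.png

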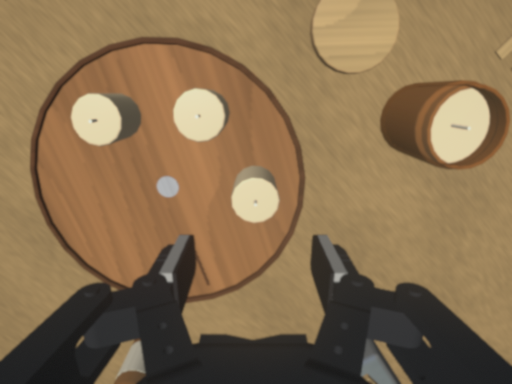

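Call:
play_rows:
  steps:
    - {"tx": -0.2, "ty": 4, "tz": 0.1, "ax": 0, "ay": 0, "az": 0, "claw": 6}
    - {"tx": -0.2, "ty": 8, "tz": 0.1, "ax": 0, "ay": 0, "az": 0, "claw": 6}
    - {"tx": -0.2, "ty": 9.8, "tz": 0.1, "ax": 0, "ay": 0, "az": 0, "claw": 6}
    - {"tx": -0.2, "ty": 9.8, "tz": 0.1, "ax": 0, "ay": 0, "az": 0, "claw": 6}
    - {"tx": -0.2, "ty": 9.8, "tz": 0.1, "ax": 0, "ay": 0, "az": 0, "claw": 4.5}
    - {"tx": -0.2, "ty": 9.8, "tz": 0.1, "ax": 0, "ay": 0, "az": 0, "claw": 2.5}
    - {"tx": -0.2, "ty": 9.8, "tz": 0.1, "ax": 0, "ay": 0, "az": 0, "claw": 2.5}
    - {"tx": -0.2, "ty": 9.8, "tz": 0.1, "ax": 0, "ay": 0, "az": 0, "claw": 2.5}
    - {"tx": -0.2, "ty": 9.8, "tz": 0.1, "ax": 0, "ay": 0, "az": 0, "claw": 2.5}
    - {"tx": -0.2, "ty": 8, "tz": 0.1, "ax": 0, "ay": 0, "az": 0, "claw": 2.5}
    - {"tx": -0.2, "ty": 4, "tz": 0.1, "ax": 0, "ay": 0, "az": 0, "claw": 2.5}
    - {"tx": -0.2, "ty": 0, "tz": 0.1, "ax": 0, "ay": 0, "az": 0, "claw": 2.5}

```text
time: 27.38
eef_pos: [0.566, 0.2867, 0.1547]
tcp_rot: [-0.283, 0.649, -0.648, 0.28]
contact_force: [0.8, 0.3, -0.2]
opening: 0.426
```

```bash
python3 -c "
from h import *
for i in range(4): cams.read_camera('wrist')
p,d,E=cand('c4b')
plan(.4845,.027,.155,0)
"
```

```text
([168, 94, 49, 50, 1888], [192.1, 118.5], [0.5784, 0.3623, 0.078], 0.0778)
([422, 96, 56, 70, 2829], [449.3, 130.5], [0.7136, 0.2252, 0.078], 0.0597)
([70, 104, 47, 48, 1745], [93.4, 127.2], [0.5201, 0.4087, 0.078], 0.0779)
([156, 181, 21, 19, 312], [165.9, 190.1], [0.5235, 0.3385, 0.078], 0.0365)
([216, 238, 74, 66, 3794], [252.4, 270.0], [0.5241, 0.2395, 0.078], 0.1768)
t 27.6 tcp [0.5675 0.2872 0.1559] zang -43.0 tilt [0.001 0.   ] open 0.429 F [-0.2  1.  -2.5] q6 1.06
shift cm tx,ty,tz [24.69  0.08 11.68] rot deg [ -0. -43.  -0.]
```

View pics/c4b.png

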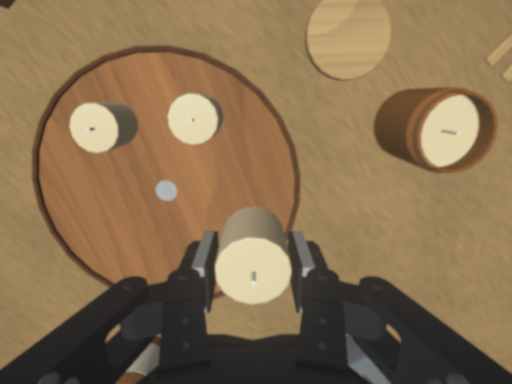

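Call:
play_rows:
  steps:
    - {"tx": 2, "ty": 0, "tz": 0.9, "ax": 0, "ay": -5, "az": 0, "claw": 2.5}
    - {"tx": 4.5, "ty": 0, "tz": 2.1, "ax": 0, "ay": -10, "az": 0, "claw": 2.5}
    - {"tx": 7, "ty": 0, "tz": 3.3, "ax": 0, "ay": -15, "az": 0, "claw": 2.5}
    - {"tx": 9.5, "ty": 0, "tz": 4.5, "ax": 0, "ay": -20, "az": 0, "claw": 2.5}
    - {"tx": 12, "ty": 0, "tz": 5.7, "ax": 0, "ay": -25, "az": 0, "claw": 2.5}
    - {"tx": 14.5, "ty": 0, "tz": 6.8, "ax": 0, "ay": -30, "az": 0, "claw": 2.5}
    - {"tx": 17, "ty": 0, "tz": 8, "ax": 0, "ay": -35, "az": 0, "claw": 2.5}
    - {"tx": 19.5, "ty": 0, "tz": 9.2, "ax": 0, "ay": -40, "az": 0, "claw": 2.5}
    - {"tx": 22, "ty": 0, "tz": 10.4, "ax": 0, "ay": -43, "az": 0, "claw": 2.5}
    - {"tx": 24, "ty": 0, "tz": 11.3, "ax": 0, "ay": -43, "az": 0, "claw": 2.5}
    - {"tx": 24.5, "ty": 0, "tz": 11.5, "ax": 0, "ay": -43, "az": 0, "claw": 2.5}
    - {"tx": 24.5, "ty": 0, "tz": 11.5, "ax": 0, "ay": -43, "az": 0, "claw": 2.5}

```text
time: 28.63
eef_pos: [0.483, 0.0288, 0.1536]
tcp_rot: [-0.5, 0.502, -0.5, 0.499]
contact_force: [0.3, -0.1, 0.3]
opening: 0.426
```

```bash
python3 -c "
from h import *
for i in range(3): cams.read_camera('wrist')
p,d,E=cand('c4c',ztop=.112)
held3('c4c',(252.6,270))
plan(.4845,.029,.0945,0)
"
```

```text
([137, 197, 51, 47, 1857], [162.1, 219.9], [0.4234, 0.0268, 0.112], 0.1115)
([217, 238, 73, 64, 3593], [252.8, 269.6], [0.4846, -0.0115, 0.112], 0.1731)
([144, 259, 35, 24, 526], [159.6, 269.3], [0.4179, -0.0116, 0.112], 0.1115)
held top in tool [ 0.0027 -0.0189  0.0004] candle bottom is 23.1 mm below TCP
t 28.8 tcp [0.4845 0.0305 0.1549] zang 0.0 tilt [-0.001  0.001] open 0.431 F [-0.2 -0.4 -0.4] q6 -0.15
shift cm tx,ty,tz [0.16 6.04 0.01] rot deg [ 0.  0. -0.]
```

View pics/c4c.png

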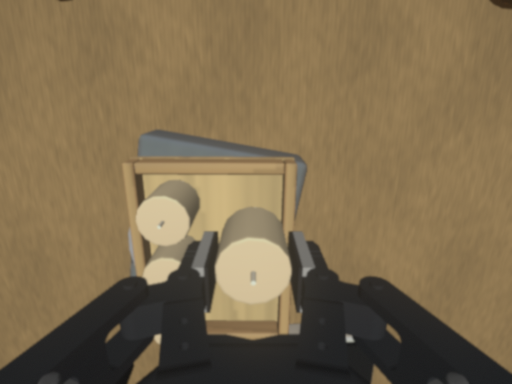

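Call:
play_rows:
  steps:
    - {"tx": 0.1, "ty": 2, "tz": 0, "ax": 0, "ay": 0, "az": 0, "claw": 2.5}
    - {"tx": 0.1, "ty": 4, "tz": 0, "ax": 0, "ay": 0, "az": 0, "claw": 2.5}
    - {"tx": 0.1, "ty": 5.5, "tz": 0, "ax": 0, "ay": 0, "az": 0, "claw": 2.5}
    - {"tx": 0.1, "ty": 6.1, "tz": 0, "ax": 0, "ay": 0, "az": 0, "claw": 2.5}
    - {"tx": 0.1, "ty": 6.1, "tz": 0, "ax": 0, "ay": 0, "az": 0, "claw": 2.5}
    - {"tx": 0.1, "ty": 6.1, "tz": 0, "ax": 0, "ay": 0, "az": 0, "claw": 4.5}
    - {"tx": 0.1, "ty": 6.1, "tz": 0, "ax": 0, "ay": 0, "az": 0, "claw": 4.5}
    - {"tx": 0.1, "ty": 6.1, "tz": 0, "ax": 0, "ay": 0, "az": 0, "claw": 4.5}
    - {"tx": 0.1, "ty": 4, "tz": 0, "ax": 0, "ay": 0, "az": 0, "claw": 4.5}
    - {"tx": 0.1, "ty": 0, "tz": 0, "ax": 0, "ay": 0, "az": 0, "claw": 4.5}
    - {"tx": 0.1, "ty": 0, "tz": 0, "ax": 0, "ay": 0, "az": 0, "claw": 4.5}
    - {"tx": 0.1, "ty": 0, "tz": 0, "ax": 0, "ay": 0, "az": 0, "claw": 4.5}

```text
time: 29.83
eef_pos: [0.4871, 0.0282, 0.1594]
tcp_rot: [0.498, -0.498, 0.503, -0.502]
contact_force: [0.6, 0.6, -0.8]
opening: 0.526
```

```bash
python3 -c "
from h import *
for i in range(2): cams.read_camera('wrist')
p,d,E=cand('c4d',ztop=.110)
plan(.5785,.362,.16,22)
"
```

```text
([137, 193, 51, 47, 1828], [162.4, 215.7], [0.4232, 0.0268, 0.11], 0.1097)
([226, 193, 51, 48, 1873], [251.2, 216.3], [0.4839, 0.0264, 0.11], 0.1097)
([144, 254, 29, 28, 440], [156.3, 265.8], [0.415, -0.0124, 0.11], 0.1097)
t 30.0 tcp [0.4839 0.0287 0.1548] zang -0.0 tilt [-0.001  0.   ] open 0.527 F [-0.1  0.4 -1.7] q6 -0.15
shift cm tx,ty,tz [-33.34  -0.53   9.44] rot deg [  0.1 -22.   -0. ]
```

View pics/c4d.png

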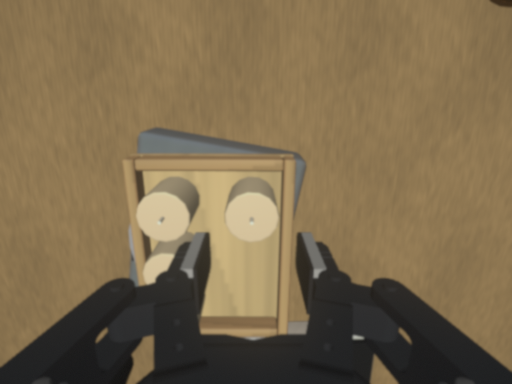

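Call:
play_rows:
  steps:
    - {"tx": -2.5, "ty": 0, "tz": 0.7, "ax": 0, "ay": -4, "az": 0, "claw": 6}
    - {"tx": -6, "ty": 0, "tz": 1.7, "ax": 0, "ay": -8, "az": 0, "claw": 6}
    - {"tx": -9.5, "ty": 0, "tz": 2.7, "ax": 0, "ay": -12, "az": 0, "claw": 6}
    - {"tx": -13, "ty": 0, "tz": 3.7, "ax": 0, "ay": -16, "az": 0, "claw": 6}
    - {"tx": -16.5, "ty": 0, "tz": 4.7, "ax": 0, "ay": -20, "az": 0, "claw": 6}
    - {"tx": -20, "ty": 0, "tz": 5.7, "ax": 0, "ay": -20, "az": 0, "claw": 6}
    - {"tx": -23.5, "ty": 0, "tz": 6.7, "ax": 0, "ay": -20, "az": 0, "claw": 6}
    - {"tx": -27, "ty": 0, "tz": 7.7, "ax": 0, "ay": -20, "az": 0, "claw": 6}
    - {"tx": -30.5, "ty": 0, "tz": 8.7, "ax": 0, "ay": -20, "az": 0, "claw": 6}
    - {"tx": -33, "ty": 0, "tz": 9.4, "ax": 0, "ay": -20, "az": 0, "claw": 6}
    - {"tx": -33.3, "ty": 0, "tz": 9.4, "ax": 0, "ay": -20, "az": 0, "claw": 6}
    - {"tx": -33.3, "ty": 0, "tz": 9.4, "ax": 0, "ay": -20, "az": 0, "claw": 6}

```text
time: 30.98
eef_pos: [0.5775, 0.3625, 0.153]
tcp_rot: [0.581, -0.406, 0.404, -0.579]
contact_force: [0.2, -0.6, -0.4]
opening: 0.703
```

```bash
python3 -c "
from h import *
cams.read_camera('wrist');cams.read_camera('wrist')
p,d,E=cand('c5')
plan(.5785,.362,.056,20)
"
```

```text
([175, 85, 49, 52, 2019], [199.1, 110.7], [0.5195, 0.4096, 0.078], 0.0778)
([159, 170, 21, 21, 331], [169.3, 179.9], [0.513, 0.3528, 0.078], 0.0364)
([231, 174, 46, 44, 1579], [253.9, 195.7], [0.5779, 0.363, 0.078], 0.0777)
t 31.1 tcp [0.578  0.3602 0.1542] zang 19.9 tilt [-0.002 -0.001] open 0.703 F [-0.   0.6 -1.2] q6 0.06
shift cm tx,ty,tz [-0.16  9.82  0.14] rot deg [ 0.1 -0.1  0. ]
```

View pics/c5.png

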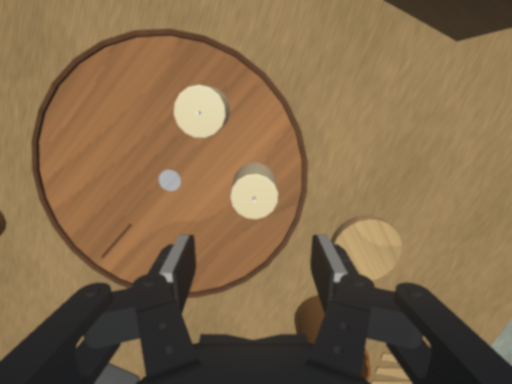

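Call:
play_rows:
  steps:
    - {"tx": -0.3, "ty": 4, "tz": 0.1, "ax": 0, "ay": 0, "az": 0, "claw": 6}
    - {"tx": -0.3, "ty": 8, "tz": 0.1, "ax": 0, "ay": 0, "az": 0, "claw": 6}
    - {"tx": -0.3, "ty": 9.8, "tz": 0.1, "ax": 0, "ay": 0, "az": 0, "claw": 6}
    - {"tx": -0.3, "ty": 9.8, "tz": 0.1, "ax": 0, "ay": 0, "az": 0, "claw": 6}
    - {"tx": -0.3, "ty": 9.8, "tz": 0.1, "ax": 0, "ay": 0, "az": 0, "claw": 4.5}
    - {"tx": -0.3, "ty": 9.8, "tz": 0.1, "ax": 0, "ay": 0, "az": 0, "claw": 2.5}
    - {"tx": -0.3, "ty": 9.8, "tz": 0.1, "ax": 0, "ay": 0, "az": 0, "claw": 2.5}
    - {"tx": -0.3, "ty": 9.8, "tz": 0.1, "ax": 0, "ay": 0, "az": 0, "claw": 2.5}
    - {"tx": -0.3, "ty": 9.8, "tz": 0.1, "ax": 0, "ay": 0, "az": 0, "claw": 2.5}
    - {"tx": -0.3, "ty": 8, "tz": 0.1, "ax": 0, "ay": 0, "az": 0, "claw": 2.5}
    - {"tx": -0.3, "ty": 4, "tz": 0.1, "ax": 0, "ay": 0, "az": 0, "claw": 2.5}
    - {"tx": -0.3, "ty": 0, "tz": 0.1, "ax": 0, "ay": 0, "az": 0, "claw": 2.5}

```text
time: 32.13
eef_pos: [0.577, 0.3641, 0.1544]
tcp_rot: [0.581, -0.407, 0.405, -0.578]
contact_force: [0.8, 1.4, -0.4]
opening: 0.425
```

```bash
python3 -c "
from h import *
for i in range(4): cams.read_camera('wrist')
p,d,E=cand('c5b')
plan(.4845,-.0175,.155,0)
"
```

```text
([170, 91, 49, 50, 1887], [193.9, 115.6], [0.5189, 0.4096, 0.078], 0.0777)
([156, 173, 20, 20, 313], [165.5, 182.5], [0.5127, 0.3533, 0.078], 0.0364)
([216, 231, 75, 67, 3837], [253.1, 263.9], [0.6016, 0.3086, 0.078], 0.1768)
t 32.4 tcp [0.5785 0.3648 0.156 ] zang 20.0 tilt [0.001 0.   ] open 0.427 F [-0.5  0.  -2. ] q6 0.07
shift cm tx,ty,tz [ 32.72   0.08 -21.9 ] rot deg [-0.1 20.  -0. ]
```

View pics/c5b.png

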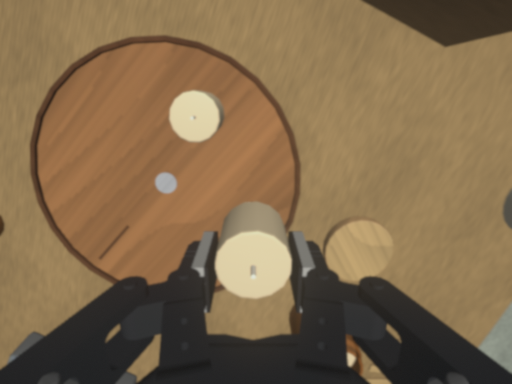

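Call:
play_rows:
  steps:
    - {"tx": 2, "ty": 0, "tz": -1.3, "ax": 0, "ay": 4, "az": 0, "claw": 2.5}
    - {"tx": 5, "ty": 0, "tz": -3.3, "ax": 0, "ay": 8, "az": 0, "claw": 2.5}
    - {"tx": 8.2, "ty": 0, "tz": -5.5, "ax": 0, "ay": 12, "az": 0, "claw": 2.5}
    - {"tx": 11.4, "ty": 0, "tz": -7.6, "ax": 0, "ay": 16, "az": 0, "claw": 2.5}
    - {"tx": 14.6, "ty": 0, "tz": -9.7, "ax": 0, "ay": 20, "az": 0, "claw": 2.5}
    - {"tx": 17.8, "ty": 0, "tz": -11.9, "ax": 0, "ay": 20, "az": 0, "claw": 2.5}
    - {"tx": 21, "ty": 0, "tz": -14, "ax": 0, "ay": 20, "az": 0, "claw": 2.5}
    - {"tx": 24.2, "ty": 0, "tz": -16.1, "ax": 0, "ay": 20, "az": 0, "claw": 2.5}
    - {"tx": 27.4, "ty": 0, "tz": -18.3, "ax": 0, "ay": 20, "az": 0, "claw": 2.5}
    - {"tx": 30.4, "ty": 0, "tz": -20.3, "ax": 0, "ay": 20, "az": 0, "claw": 2.5}
    - {"tx": 33, "ty": 0, "tz": -22, "ax": 0, "ay": 20, "az": 0, "claw": 2.5}
    - {"tx": 33, "ty": 0, "tz": -22, "ax": 0, "ay": 20, "az": 0, "claw": 2.5}

```text
time: 33.38
eef_pos: [0.4821, -0.0244, 0.1532]
tcp_rot: [-0.5, 0.502, -0.501, 0.497]
contact_force: [0.7, -0.4, -0.8]
opening: 0.426
```

```bash
python3 -c "
from h import *
for i in range(3): cams.read_camera('wrist')
p,d,E=cand('c5c',ztop=.110)
held3('c5c',(252.6,262))
plan(.4845,-.0208,.092,0)
"
```

```text
([131, 105, 54, 54, 2224], [158.0, 131.0], [0.4251, 0.0353, 0.11], 0.1097)
([227, 118, 54, 53, 2207], [253.1, 143.8], [0.4841, 0.0272, 0.11], 0.1097)
([138, 190, 49, 39, 1344], [161.8, 208.0], [0.4228, -0.0158, 0.11], 0.1097)
([218, 232, 70, 50, 2369], [251.9, 255.0], [0.4831, -0.0511, 0.11], 0.1721)
([148, 253, 33, 19, 422], [163.6, 261.6], [0.4201, -0.0567, 0.11], 0.1098)
([212, 303, 82, 7, 361], [253.2, 305.9], [0.484, -0.0945, 0.11], 0.0278)
held top in tool [-0.0014 -0.0185  0.0004] candle bottom is 23.5 mm below TCP
t 33.6 tcp [ 0.4838 -0.0199  0.1542] zang -0.0 tilt [-0.002  0.001] open 0.423 F [ 0.5  0.5 -0.9] q6 -0.25
shift cm tx,ty,tz [0.1  6.22 0.08] rot deg [ 0.1 -0.  -0.1]
```

View pics/c5c.png

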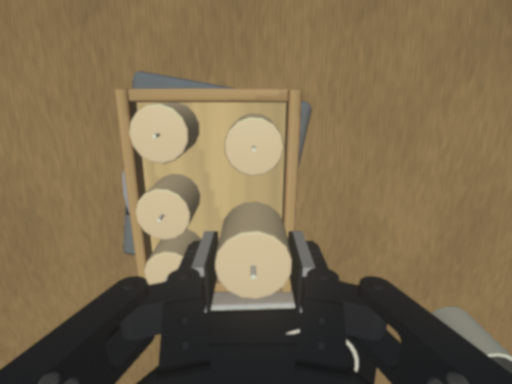

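Candle 1 has shifted about 8 mm towards the tray's +y wall (knocked), but it's still standing inside. I'll set candle 5 down.

Call:
play_rows:
  steps:
    - {"tx": 0.1, "ty": 2, "tz": 0.1, "ax": 0, "ay": 0, "az": 0, "claw": 2.5}
    - {"tx": 0.1, "ty": 4, "tz": 0.1, "ax": 0, "ay": 0, "az": 0, "claw": 2.5}
    - {"tx": 0.1, "ty": 5.6, "tz": 0.1, "ax": 0, "ay": 0, "az": 0, "claw": 2.5}
    - {"tx": 0.1, "ty": 6.2, "tz": 0.1, "ax": 0, "ay": 0, "az": 0, "claw": 2.5}
    - {"tx": 0.1, "ty": 6.2, "tz": 0.1, "ax": 0, "ay": 0, "az": 0, "claw": 2.5}
    - {"tx": 0.1, "ty": 6.2, "tz": 0.1, "ax": 0, "ay": 0, "az": 0, "claw": 4.5}
    - {"tx": 0.1, "ty": 6.2, "tz": 0.1, "ax": 0, "ay": 0, "az": 0, "claw": 4.5}
    - {"tx": 0.1, "ty": 6.2, "tz": 0.1, "ax": 0, "ay": 0, "az": 0, "claw": 4.5}
    - {"tx": 0.1, "ty": 4, "tz": 0.1, "ax": 0, "ay": 0, "az": 0, "claw": 4.5}
    - {"tx": 0.1, "ty": 0, "tz": 0.1, "ax": 0, "ay": 0, "az": 0, "claw": 4.5}
    - {"tx": 0.1, "ty": 0, "tz": 0.1, "ax": 0, "ay": 0, "az": 0, "claw": 4.5}
    - {"tx": 0.1, "ty": 0, "tz": 0.1, "ax": 0, "ay": 0, "az": 0, "claw": 4.5}

```text
time: 34.58
eef_pos: [0.4881, -0.0223, 0.1595]
tcp_rot: [0.498, -0.497, 0.503, -0.501]
contact_force: [0.2, 0.1, -1.4]
opening: 0.526
```

```bash
python3 -c "
from h import *
for i in range(2): cams.read_camera('wrist')
p,d,E=cand('c5d',ztop=.108)
plan(.519,.4085,.16,80)
"
```

```text
([129, 102, 54, 55, 2283], [156.0, 129.3], [0.4248, 0.0347, 0.108], 0.108)
([223, 115, 54, 55, 2268], [249.5, 142.0], [0.4839, 0.0264, 0.108], 0.1079)
([136, 186, 49, 47, 1740], [160.0, 208.9], [0.4224, -0.0192, 0.108], 0.108)
([227, 187, 49, 47, 1779], [250.8, 209.9], [0.4846, -0.0199, 0.108], 0.1079)
([145, 249, 30, 30, 533], [157.4, 261.1], [0.4165, -0.0599, 0.108], 0.108)
([203, 300, 100, 7, 444], [253.3, 303.2], [0.4863, -0.0965, 0.108], 0.0276)
t 34.7 tcp [ 0.4849 -0.0215  0.1547] zang -0.0 tilt [-0.001  0.   ] open 0.530 F [ 0.2 -0.2 -0.4] q6 -0.25
shift cm tx,ty,tz [-43.    -0.52   3.39] rot deg [  0.  -80.   -0.1]
```

View pics/c5d.png

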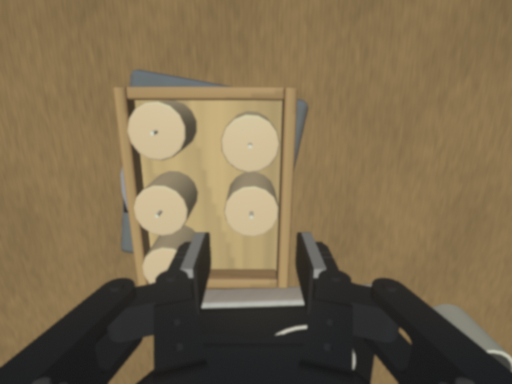

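Call:
play_rows:
  steps:
    - {"tx": -2.5, "ty": 0, "tz": 0.2, "ax": 0, "ay": -7, "az": 0, "claw": 6}
    - {"tx": -6, "ty": 0, "tz": 0.5, "ax": 0, "ay": -14, "az": 0, "claw": 6}
    - {"tx": -10, "ty": 0, "tz": 0.8, "ax": 0, "ay": -21, "az": 0, "claw": 6}
    - {"tx": -14, "ty": 0, "tz": 1.1, "ax": 0, "ay": -28, "az": 0, "claw": 6}
    - {"tx": -18, "ty": 0, "tz": 1.4, "ax": 0, "ay": -35, "az": 0, "claw": 6}
    - {"tx": -22, "ty": 0, "tz": 1.7, "ax": 0, "ay": -42, "az": 0, "claw": 6}
    - {"tx": -26, "ty": 0, "tz": 2, "ax": 0, "ay": -49, "az": 0, "claw": 6}
    - {"tx": -30, "ty": 0, "tz": 2.3, "ax": 0, "ay": -56, "az": 0, "claw": 6}
    - {"tx": -34, "ty": 0, "tz": 2.7, "ax": 0, "ay": -63, "az": 0, "claw": 6}
    - {"tx": -38, "ty": 0, "tz": 3, "ax": 0, "ay": -70, "az": 0, "claw": 6}
    - {"tx": -41.5, "ty": 0, "tz": 3.3, "ax": 0, "ay": -77, "az": 0, "claw": 6}
    - {"tx": -43, "ty": 0, "tz": 3.4, "ax": 0, "ay": -80, "az": 0, "claw": 6}

```text
time: 35.73
eef_pos: [0.5184, 0.412, 0.1532]
tcp_rot: [0.705, -0.06, 0.058, -0.705]
contact_force: [-0.7, -1.1, -0.1]
opening: 0.704
```

```bash
python3 -c "
from h import *
for i in range(4): cams.read_camera('wrist')
p,d,E=cand('c6')
plan(.519,.4085,.056,80)
"
```

```text
([164, 173, 21, 20, 348], [174.1, 182.5], [0.4956, 0.3509, 0.078], 0.0363)
([232, 176, 46, 45, 1624], [254.5, 197.8], [0.5185, 0.4091, 0.078], 0.0777)
t 36.0 tcp [0.519  0.4072 0.1538] zang 79.9 tilt [-0.002 -0.002] open 0.701 F [-0.4 -0.4 -0.6] q6 -0.88
shift cm tx,ty,tz [-0.01  9.78  0.15] rot deg [ 0.1 -0.1 -0.1]
```

View pics/c6.png

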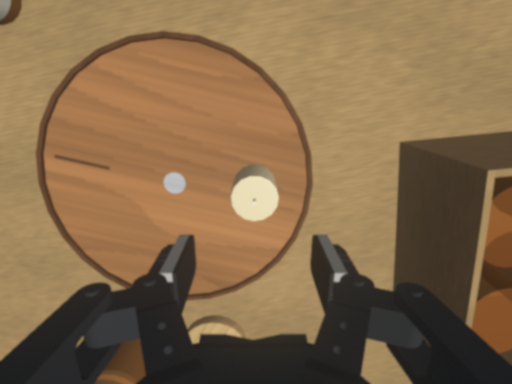

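Call:
play_rows:
  steps:
    - {"tx": -0.2, "ty": 4, "tz": 0.2, "ax": 0, "ay": 0, "az": 0, "claw": 6}
    - {"tx": -0.2, "ty": 8, "tz": 0.2, "ax": 0, "ay": 0, "az": 0, "claw": 6}
    - {"tx": -0.2, "ty": 9.8, "tz": 0.2, "ax": 0, "ay": 0, "az": 0, "claw": 6}
    - {"tx": -0.2, "ty": 9.8, "tz": 0.2, "ax": 0, "ay": 0, "az": 0, "claw": 6}
    - {"tx": -0.2, "ty": 9.8, "tz": 0.2, "ax": 0, "ay": 0, "az": 0, "claw": 4.5}
    - {"tx": -0.2, "ty": 9.8, "tz": 0.2, "ax": 0, "ay": 0, "az": 0, "claw": 2.5}
    - {"tx": -0.2, "ty": 9.8, "tz": 0.2, "ax": 0, "ay": 0, "az": 0, "claw": 2.5}
    - {"tx": -0.2, "ty": 9.8, "tz": 0.2, "ax": 0, "ay": 0, "az": 0, "claw": 2.5}
    - {"tx": -0.2, "ty": 9.8, "tz": 0.2, "ax": 0, "ay": 0, "az": 0, "claw": 2.5}
    - {"tx": -0.2, "ty": 8, "tz": 0.2, "ax": 0, "ay": 0, "az": 0, "claw": 2.5}
    - {"tx": -0.2, "ty": 4, "tz": 0.2, "ax": 0, "ay": 0, "az": 0, "claw": 2.5}
    - {"tx": -0.2, "ty": 0, "tz": 0.2, "ax": 0, "ay": 0, "az": 0, "claw": 2.5}

```text
time: 36.98
eef_pos: [0.5166, 0.4099, 0.1545]
tcp_rot: [0.705, -0.063, 0.06, -0.703]
contact_force: [1.6, 0.8, -0.7]
opening: 0.427
```

```bash
python3 -c "
from h import *
for i in range(4): cams.read_camera('wrist')
p,d,E=cand('c6b')
plan(.4845,-.066,.155,0)
"
```

```text
([160, 170, 22, 20, 346], [170.4, 179.6], [0.4951, 0.3512, 0.078], 0.0363)
([216, 229, 75, 67, 3984], [253.3, 261.9], [0.5781, 0.402, 0.078], 0.1768)
t 37.2 tcp [0.518  0.4108 0.156 ] zang 80.0 tilt [0.001 0.   ] open 0.430 F [ 0.   0.5 -0.8] q6 -0.88
shift cm tx,ty,tz [  5.     0.07 -47.53] rot deg [-0.1 80.   0. ]
```

View pics/c6b.png

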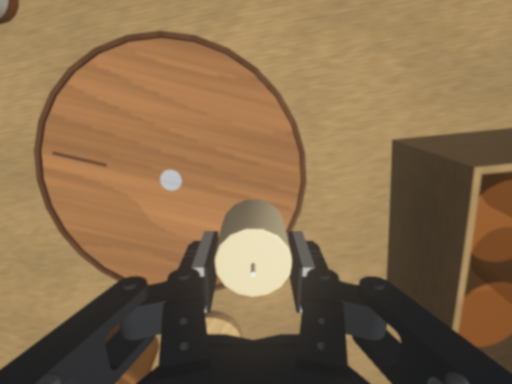

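Call:
play_rows:
  steps:
    - {"tx": 0.2, "ty": 0, "tz": -2, "ax": 0, "ay": 7, "az": 0, "claw": 2.5}
    - {"tx": 0.5, "ty": 0, "tz": -5, "ax": 0, "ay": 14, "az": 0, "claw": 2.5}
    - {"tx": 0.9, "ty": 0, "tz": -9, "ax": 0, "ay": 21, "az": 0, "claw": 2.5}
    - {"tx": 1.3, "ty": 0, "tz": -13, "ax": 0, "ay": 28, "az": 0, "claw": 2.5}
    - {"tx": 1.7, "ty": 0, "tz": -17, "ax": 0, "ay": 35, "az": 0, "claw": 2.5}
    - {"tx": 2.2, "ty": 0, "tz": -21, "ax": 0, "ay": 42, "az": 0, "claw": 2.5}
    - {"tx": 2.6, "ty": 0, "tz": -25, "ax": 0, "ay": 49, "az": 0, "claw": 2.5}
    - {"tx": 3, "ty": 0, "tz": -29, "ax": 0, "ay": 56, "az": 0, "claw": 2.5}
    - {"tx": 3.5, "ty": 0, "tz": -33, "ax": 0, "ay": 63, "az": 0, "claw": 2.5}
    - {"tx": 4, "ty": 0, "tz": -37, "ax": 0, "ay": 70, "az": 0, "claw": 2.5}
    - {"tx": 4.4, "ty": 0, "tz": -41, "ax": 0, "ay": 77, "az": 0, "claw": 2.5}
    - {"tx": 4.8, "ty": 0, "tz": -44.5, "ax": 0, "ay": 80, "az": 0, "claw": 2.5}

```text
time: 38.23
eef_pos: [0.4859, -0.0377, 0.1533]
tcp_rot: [-0.499, 0.503, -0.5, 0.498]
contact_force: [1.3, 0.9, -1.1]
opening: 0.426
```

```bash
python3 -c "
from h import *
for i in range(4): cams.read_camera('wrist')
p,d,E=cand('c6c',ztop=.108)
held3('c6c',(253,262))
plan(.4845,-.068,.0905,0)
"
```

```text
([124, 77, 55, 56, 2373], [151.5, 104.9], [0.4251, 0.0351, 0.108], 0.108)
([221, 91, 56, 56, 2430], [248.1, 118.3], [0.4841, 0.0267, 0.108], 0.1079)
([131, 166, 50, 41, 1495], [155.7, 185.6], [0.4227, -0.0164, 0.108], 0.108)
([225, 166, 50, 39, 1351], [248.9, 184.1], [0.4844, -0.0156, 0.108], 0.1079)
([141, 231, 43, 25, 709], [162.0, 242.7], [0.4228, -0.0585, 0.108], 0.108)
([218, 230, 70, 42, 2091], [251.4, 250.0], [0.4858, -0.0641, 0.108], 0.1719)
held top in tool [-0.0015 -0.0187  0.0005] candle bottom is 23.3 mm below TCP
t 38.5 tcp [ 0.4868 -0.0354  0.1538] zang -0.0 tilt [-0.003  0.001] open 0.423 F [-0.  -0.2 -0.7] q6 -0.28
shift cm tx,ty,tz [ 3.26  6.32 -0.21] rot deg [ 0.2 -0.  -0.1]
```

View pics/c6c.png

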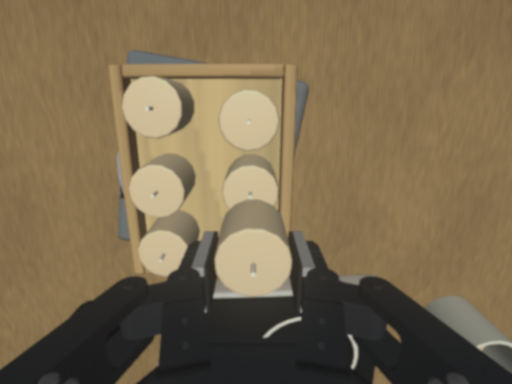

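Clear to go. I'll move sideways to the last slot, look once more, then lower.

Call:
play_rows:
  steps:
    - {"tx": 1.5, "ty": 0, "tz": -0.1, "ax": 0, "ay": 0, "az": 0, "claw": 2.5}
    - {"tx": 3.2, "ty": 0, "tz": -0.2, "ax": 0, "ay": 0, "az": 0, "claw": 2.5}
    - {"tx": 3.2, "ty": 1, "tz": -0.2, "ax": 0, "ay": 0, "az": 0, "claw": 2.5}
    - {"tx": 3.2, "ty": 2, "tz": -0.2, "ax": 0, "ay": 0, "az": 0, "claw": 2.5}
    - {"tx": 3.2, "ty": 2, "tz": -0.2, "ax": 0, "ay": 0, "az": 0, "claw": 2.5}

```text
time: 38.9
eef_pos: [0.4837, -0.0658, 0.1319]
tcp_rot: [-0.501, 0.502, -0.498, 0.499]
contact_force: [-0.7, 0.7, -1.1]
opening: 0.427
```

```bash
python3 -c "
from h import *
for i in range(3): cams.read_camera('wrist')
p,d,E=cand('c6d',ztop=.108)
plan(.4845,-.068,.0905,0)
print(atz('wrist',[(280,222)],.09,E))
"
```

```text
([107, 13, 63, 69, 3037], [139.6, 44.8], [0.4265, 0.0357, 0.108], 0.108)
([218, 29, 66, 70, 3556], [250.1, 63.5], [0.4843, 0.0262, 0.108], 0.108)
([114, 121, 59, 51, 2235], [142.8, 145.7], [0.4229, -0.0174, 0.108], 0.1079)
([222, 121, 60, 55, 2402], [250.8, 147.3], [0.4846, -0.0184, 0.108], 0.1079)
([125, 199, 53, 38, 1214], [150.8, 215.3], [0.4232, -0.0604, 0.108], 0.108)
([219, 230, 68, 39, 1739], [251.7, 247.6], [0.4851, -0.0822, 0.108], 0.1529)
t 39.1 tcp [ 0.4858 -0.067   0.1351] zang 0.0 tilt [-0.  0.] open 0.428 F [ 0.6 -0.4 -0.5] q6 -0.35
shift cm tx,ty,tz [ 0.1   4.46 -0.13] rot deg [ 0.  0. -0.]
[[ 0.50429685 -0.0724658   0.09      ]]
```

View pics/c6d.png

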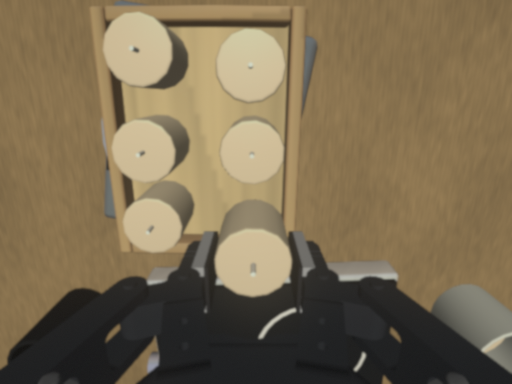

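Call:
play_rows:
  steps:
    - {"tx": 0.1, "ty": 1.5, "tz": -0.1, "ax": 0, "ay": 0, "az": 0, "claw": 2.5}
    - {"tx": 0.1, "ty": 3, "tz": -0.1, "ax": 0, "ay": 0, "az": 0, "claw": 2.5}
    - {"tx": 0.1, "ty": 4, "tz": -0.1, "ax": 0, "ay": 0, "az": 0, "claw": 2.5}
    - {"tx": 0.1, "ty": 4.5, "tz": -0.1, "ax": 0, "ay": 0, "az": 0, "claw": 2.5}
    - {"tx": 0.1, "ty": 4.5, "tz": -0.1, "ax": 0, "ay": 0, "az": 0, "claw": 2.5}
    - {"tx": 0.1, "ty": 4.5, "tz": -0.1, "ax": 0, "ay": 0, "az": 0, "claw": 4.5}
    - {"tx": 0.1, "ty": 4.5, "tz": -0.1, "ax": 0, "ay": 0, "az": 0, "claw": 4.5}
    - {"tx": 0.1, "ty": 4.5, "tz": -0.1, "ax": 0, "ay": 0, "az": 0, "claw": 4.5}
    - {"tx": 0.1, "ty": 2, "tz": -0.1, "ax": 0, "ay": 0, "az": 0, "claw": 4.5}
    - {"tx": 0.1, "ty": -2, "tz": -0.1, "ax": 0, "ay": 0, "az": 0, "claw": 4.5}
    - {"tx": 0.1, "ty": -6, "tz": -0.1, "ax": 0, "ay": 0, "az": 0, "claw": 4.5}
    - {"tx": 0.1, "ty": -8, "tz": -0.1, "ax": 0, "ay": 0, "az": 0, "claw": 4.5}

```text
time: 40.1
eef_pos: [0.487, -0.0696, 0.2215]
tcp_rot: [0.499, -0.497, 0.503, -0.501]
contact_force: [1.0, -0.6, 0.9]
opening: 0.525
```

```bash
python3 -c "
from h import *
plan(.62,-.15,.25,0)
"
```

```text
t 40.1 tcp [ 0.487  -0.0696  0.2215] zang -0.0 tilt [ 0.008 -0.003] open 0.525 F [ 1.  -0.6  0.9] q6 -0.35
shift cm tx,ty,tz [ 8.04 -2.71 13.32] rot deg [-0.5 -0.   0.2]
```

Call:
play_rows:
  steps:
    - {"tx": 3, "ty": -1, "tz": 0, "ax": 0, "ay": 0, "az": 0, "claw": 4.5}
    - {"tx": 6, "ty": -3, "tz": 0, "ax": 0, "ay": 0, "az": 0, "claw": 4.5}
    - {"tx": 10, "ty": -5, "tz": 0, "ax": 0, "ay": 0, "az": 0, "claw": 4.5}
    - {"tx": 14, "ty": -7, "tz": 0, "ax": 0, "ay": 0, "az": 0, "claw": 4.5}
    - {"tx": 17, "ty": -8, "tz": 0, "ax": 0, "ay": 0, "az": 0, "claw": 4.5}
    - {"tx": 19, "ty": -8, "tz": 0, "ax": 0, "ay": 0, "az": 0, "claw": 4.5}
    - {"tx": 19, "ty": -8, "tz": 0, "ax": 0, "ay": 0, "az": 0, "claw": 4.5}
    - {"tx": 19, "ty": -8, "tz": 0, "ax": 0, "ay": 0, "az": 0, "claw": 4.5}

```text
time: 40.77
eef_pos: [0.4845, -0.2596, 0.2957]
tcp_rot: [0.499, -0.501, 0.501, -0.5]
contact_force: [-0.5, -0.3, 0.4]
opening: 0.525
```

```bash
python3 -c "
from h import *
for i in range(3): cams.read_camera('wrist')
p,d,E=cand('f1',ztop=.107)
plan(.62,-.15,.25,0)
p,d,E=snap('top','ft');cv2.imwrite('pics/ftz.png',cv2.resize(p[90:290,90:440],None,fx=2.2,fy=2.2,interpolation=cv2.INTER_CUBIC))
p,d,E=snap('scene','fs')
"
```

```text
([148, 0, 22, 17, 314], [158.6, 7.1], [0.3913, -0.096, 0.107], 0.0453)
([173, 0, 100, 16, 1224], [220.9, 8.6], [0.4532, -0.098, 0.107], 0.0656)
([214, 24, 54, 11, 348], [247.2, 27.5], [0.4792, -0.1152, 0.107], 0.0447)
([169, 74, 195, 167, 1833], [230.9, 120.3], [0.4611, -0.2068, 0.107], 0.0276)
([255, 98, 87, 87, 1205], [297.5, 139.3], [0.5343, -0.2274, 0.107], 0.0353)
([401, 100, 77, 62, 2692], [439.7, 129.0], [0.6922, -0.2149, 0.107], 0.0366)
([92, 109, 30, 42, 932], [106.6, 129.9], [0.3233, -0.2166, 0.107], 0.037)
([389, 173, 43, 45, 1563], [409.1, 195.1], [0.6694, -0.2923, 0.107], 0.03)
([247, 208, 101, 64, 794], [300.4, 233.0], [0.5429, -0.3411, 0.107], 0.0354)
([260, 224, 67, 98, 3551], [288.8, 271.8], [0.5309, -0.3956, 0.107], 0.0969)
([482, 227, 30, 31, 576], [499.8, 239.1], [0.7972, -0.351, 0.107], 0.0277)
([181, 233, 23, 45, 402], [191.8, 254.7], [0.4086, -0.3712, 0.107], 0.3237)
t 41.0 tcp [ 0.4847 -0.2575  0.2949] zang 0.1 tilt [-0.001  0.001] open 0.523 F [ 0.  -0.1 -0.8] q6 -0.67
shift cm tx,ty,tz [-10.73   4.5   13.55] rot deg [ 0.   0.1 -0. ]
```

View pics/f1.png

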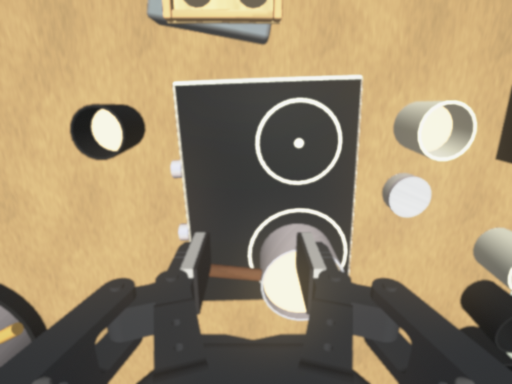

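View pics/ftz.png

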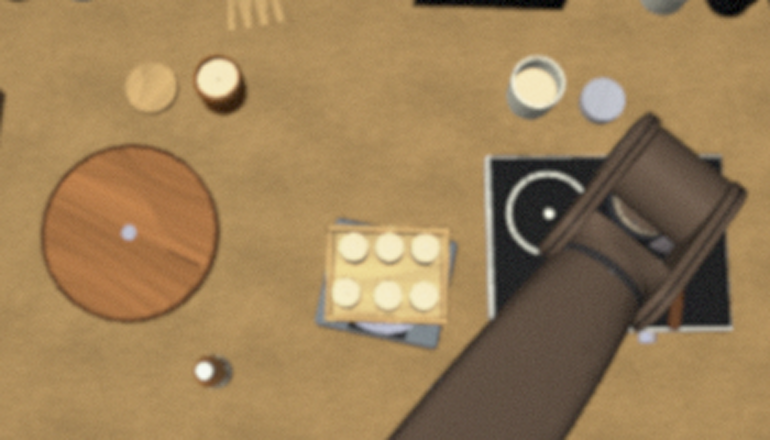

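View pics/fs.png

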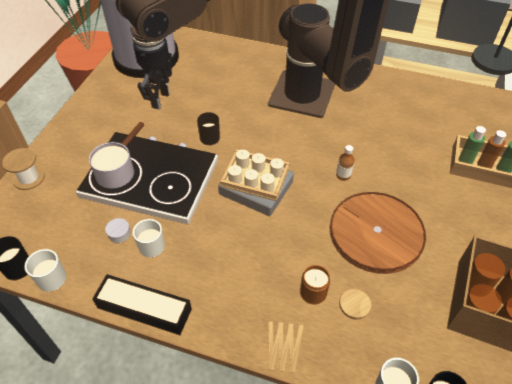

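```bash
python3 -c "
from h import *
c=np.array([(330,225.5),(450,227.5),(448,323),(324.5,321)])/2.2+90-0.25
P=atz('top',c,.084);print(P.round(4),P.mean(0))
m=(cv2.imread('pics/ft.png').min(2)>160).astype(np.uint8)
n,l,s,cc=cv2.connectedComponentsWithStats(m)
for i in range(1,n):
  if s[i,4]>40 and 230<cc[i][0]<300 and 180<cc[i][1]<240: print(s[i],atz('top',cc[i],.107)[0].round(4))
"
```

```text
[[ 0.5149  0.0551  0.084 ]
 [ 0.5162 -0.1038  0.084 ]
 [ 0.3897 -0.1029  0.084 ]
 [ 0.3884  0.0586  0.084 ]] [ 0.45231424 -0.02327645  0.084     ]
[244 196  13  12 126] [0.485  0.0239 0.107 ]
[261 196  13  12 122] [ 0.4861 -0.0233  0.107 ]
[277 197  13  12 125] [ 0.4854 -0.0696  0.107 ]
[241 216  13  13 132] [0.4261 0.0317 0.107 ]
[260 218  13  12 131] [ 0.4234 -0.0227  0.107 ]
[276 218  13  13 136] [ 0.424 -0.069  0.107]
[254 237  23   4  67] [ 0.3817 -0.0213  0.107 ]
```

```bash
python3 -c "
import cv2,numpy as np
a=cv2.imread('pics/s10.png').astype(int);b=cv2.imread('pics/fs.png').astype(int);z=cv2.imread('pics/scene0.png').astype(int)
d=abs(a-b).max(2);print('pot region diff',d[120:215,75:160].mean(),(d[120:215,75:160]>60).sum())
for n,(x,y) in dict(bcup=(208,128),bottle=(346,163),jar=(315,283),lid=(355,303),wcup=(149,237),tin=(118,230)).items():
  e=abs(z-b).max(2)[y-22:y+22,x-18:x+18];print(n,e.mean().round(1),(e>60).sum())
"
```

```text
pot region diff 3.2284829721362227 0
bcup 9.3 71
bottle 6.8 0
jar 6.2 0
lid 7.0 0
wcup 6.8 0
tin 7.3 0
```

```bash
python3 -c "
from plant import ctrl
print(ctrl.sign_off(), ctrl.get_state()['time'])"
```

```text
the job is handed in; nothing more can be done
the job is handed in; nothing more can be done
```

The job is done and handed in at about 41 s on the robot's clock. The pot is on the large ring, the tray is on the balance pan, and all six candles stand on the tray floor in two rows of three.

What my last checks showed:
- **Pot:** it was about 3–5 mm from the ring centre when last measured, with one candle row placed. I did not measure it again at the end. It looks unchanged in the scene camera between tray placement and hand-in.
- **Tray:** it is about 6 mm from the pan centre. I set it about 5 mm off centre on purpose so the arm could reach the near row.
- **Candles:** five are within a few mm of their slots. Candle 1 was found about 8 mm aside after I placed it, resting near the tray's +y wall. It is still upright, about 55 mm from the tray centre, inside the 62 mm limit.
- **Other things:** jar, white cup, oil bottle, lid and tin show no change in the scene camera. The black cup's patch changed slightly. I took that for the arm's shadow, since the cup looked to be in the same place, but I did not measure it separately.

One early move call was refused for missing keys, and I resent it before anything had moved.

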